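# Press the lock caps of a test-housing cover home crosswise

## Robot

A 6-joint arm with a two-finger parallel gripper is mounted at the origin on a cart in front of the work surface, level with it; the furniture and walls round the work are solid. World frame = base frame: x ahead of the robot, y to its left, z up, the work surface at z = 0. Lengths are in m, angles in rad, forces in N, time in s.
With the tool pointing down it reaches from about 0.375 to 0.9 m from the base axis. Payload 3.1 kg.
Tool frame: the origin (TCP) lies on the mounting face of the last link; the fingertips stand 182 mm ahead of it and the grasp point (between the pads) lies 164 mm ahead of it; z points along the fingers, x is the direction in which the jaws open and shut, and the axes are right-handed (so a half turn about z gives the same grasp; the last joint's range is limited). The gripper opens to 87 mm and grips with 3 to 60 N. Pads are 19 mm wide; open, the fingers measure 117 mm over their backs; the gripper's body (75 mm by 190 mm) begins 51 mm behind the grasp point.
Start: joints at [1.097, 0.527, 1.433, -0, 1.181, -0.178], TCP at [0.182, 0.598, 0.405] pointing down, gripper open.
Joint ranges: [-3.08, 3.08], [-0.75, 2.2], [0.22, 2.44], [-1.43, 4.57], [0, 2.65], [-2.85, 2.85]. Speed limits (rad/s): [2.79, 2.79, 3.14, 3.14, 3.14, 3.14].

## Interface

Orientations are given as a rotation vector (axis times angle).
In Python, from rig import env gives the robot as it stands. The module is installed in compiled form; this text tells all that it offers.
- The arm moves only by the tool step_arm, never from a script. Its argument "targets" is a list of rows, each an object of numbers: "gripper": the finger opening in mm, from 0 to 87; "tx", "ty", "tz": the shift along the tool's x, y, z in mm; "wx", "wy", "wz": the turn, a rotation vector about the tool's x, y, z in degrees. A call has 1 to 10 rows; each row is the pose to reach, as a shift and turn from the pose commanded when the call began, along the tool's axes at that moment; what a row does not reach only later rows make up. A row lasts 1/10 s, in which the tool goes at most 50 mm and 8.59 degrees, less where a joint would pass 70% of its speed; a pose out of reach is approached as far as the arm can. A call with a gripper value outside its range is refused whole. The fingers move at their own pace and stop on an object; the grip force is fixed at half the most. Time passes only in rows, so rows that repeat a pose let the fingers close. It gives the time, the measured TCP pose, the force and the opening at its end, in the units of the state.
- env.sense(): the state, without advancing time (a new reading comes with each control period).
- env.capture(name): name is "side" or "top" or "wrist"; returns a dict with "pixels" (420x560x3 uint8, blue, green, red), "intrinsics" (3x3 intrinsics, pixels), "cam_to_world" (4x4, takes a point from camera to world coordinates); the wrist camera has in their place "hand_eye" (4x4, takes a point from camera to tool coordinates, whose origin is the TCP and whose axes are the tool frame's). Camera axes: x right, y down, z forward; pixel columns grow to the right and rows downward; lengths in m; the calibration is good to about 2 mm. A picture is of the moment at which its call begins: read the wrist's pose just before it. There is no depth.
- env.sign_off(): hands the job in, once; it reports no verdict.
The state is a dict: "time_s": time; "joint_pos": joint angles; "qvel": joint speeds; "joint_efforts": joint torques, N m; "eef_pos": TCP position; "tool_rot": TCP orientation; "force": force on the tool from outside, world axes, zero at the start; "wrist_torque": the same for the moment, N m; "grip_width": finger opening in m.
Only numpy, scipy, OpenCV 4.12 (cv2) and the standard library are available. Lean on these libraries where they do the work, as an engineer would, in place of code of your own. Each camera call takes 0.05 s, during which the arm holds its last target.

## Task

Fasten the cover of the test housing with its four orange push-on caps, so that it goes down evenly onto its hidden firm seat and never cocks: on a first round push one cap and then the one diagonally opposite down onto the cover and about half way (taking the cover some 7 mm down), then the other two likewise; then go round again, pressing each until you feel it go solid, so that the cover sits level and every cap is snug. Press no cap harder than 22 N, push on the caps only, not on the cover with its sight glass, and leave the small parts around alone.

Things in the scene. Friction and masses are not known exactly. Their poses are not given: they have to be found in the camera images.
- housing: Test housing fixed to the table: 164 mm square foot plate, 134 mm square aluminium body with its top 36 mm above the table, a steel locating lug up to 70 mm high at mid-side on each side, four smooth 8 mm studs at x, y = +-45 mm in its frame. Place and yaw vary. Origin: centre of its underside, on the table; z up. A thick soft black seal (0.2 N per mm at each corner) holds up the cover.
- cover: Loose aluminium cover, 128 x 128 x 10 mm, 0.6 kg, round sight glass (58 mm across, 5 mm high) in the middle; guided by the lugs with about 1 mm play. Origin: centre of its underside, at first 54 mm above the table on the seal; z its upward normal. A hidden firm seat stops it 9.5 to 14 mm lower, a different depth each time, told only by the sharp rise of force.
- cap_0: Orange lock cap, flat top, 22 mm across (27 at the foot), 36 mm high, on the right front stud (x -45, y -45 mm in the housing's frame), opposite cap_2. Origin: centre of its underside, at first 4 to 9 mm above the cover. Slides only down and stays; moves at about 7 N, rising to 13 N as the seal gives. The steel spring washer under it gives 8 N per mm, flat after 1.5 mm. Pressed with 16 to 18 N on the firm seat, it is snug.
- cap_1: Orange lock cap, flat top, 22 mm across (27 at the foot), 36 mm high, on the right far stud (x 45, y -45 mm in the housing's frame), opposite cap_3. Origin: centre of its underside, at first 4 to 9 mm above the cover. Slides only down and stays; moves at about 7 N, rising to 13 N as the seal gives. The steel spring washer under it gives 8 N per mm, flat after 1.5 mm. Pressed with 16 to 18 N on the firm seat, it is snug.
- cap_2: Orange lock cap, flat top, 22 mm across (27 at the foot), 36 mm high, on the left far stud (x 45, y 45 mm in the housing's frame), opposite cap_0. Origin: centre of its underside, at first 4 to 9 mm above the cover. Slides only down and stays; moves at about 7 N, rising to 13 N as the seal gives. The steel spring washer under it gives 8 N per mm, flat after 1.5 mm. Pressed with 16 to 18 N on the firm seat, it is snug.
- cap_3: Orange lock cap, flat top, 22 mm across (27 at the foot), 36 mm high, on the left front stud (x -45, y 45 mm in the housing's frame), opposite cap_1. Origin: centre of its underside, at first 4 to 9 mm above the cover. Slides only down and stays; moves at about 7 N, rising to 13 N as the seal gives. The steel spring washer under it gives 8 N per mm, flat after 1.5 mm. Pressed with 16 to 18 N on the firm seat, it is snug.
- loupe: Black eye loupe, 34 mm across, 30 mm high, standing on the table beside the housing. Origin: centre of its underside.
- bearing: Steel ball bearing, 35 mm across, 11 mm high, lying on the table behind the housing. Origin: centre of its underside.
- fitting: Brass hose fitting, 12 mm across, 23 mm high, standing on the table beside the housing. Origin: centre of its underside.
Things that resemble listed ones, but are neither listed nor needed, are in the scene too. Of the things shaped like the cover, the aluminium one is meant. Several things look just like the housing: the one meant starts nearest to the robot's base.

How it is judged:
By the outcome, as a careful person would: the job done as asked, in the order asked, and still so for the second after the job is handed in, with the robot touching nothing.
It also fails if it takes over 67 s, if anything falls off the work surface, if the arm or the gripper's body presses on something with over 40 N, if the wrist force passes 120 N, or if a joint passes its speed limit or range.

## Working session

There is one attempt and no reset: what is moved stays moved. The work goes in short steps, Python scripts to look and compute and a tool call to move; the robot and the scene stay as the last step left them, time stands still between calls to the robot, and variables do not carry over. Pictures are saved under pics/ and viewed, and the job is handed in when it is done.

Besides the shell and the picture viewer there is one more tool, called after "Emit:" as a command line: name --argument value ..., lists and objects as JSON in quotes. step_arm: Moves the arm, as the interface text tells. Its arguments: {"type":"object","properties":{"targets":{"type":"array","items":{"type":"object","properties":{"gripper":{"type":"number"},"tx":{"type":"number"},"ty":{"type":"number"},"tz":{"type":"number"},"wx":{"type":"number"},"wy":{"type":"number"},"wz":{"type":"number"}}}}},"required":["targets"]}

```bash
mkdir -p pics; ls; cat > h.py <<'E'
import numpy as np, cv2
from scipy.spatial.transform import Rotation as R
from rig import env
def T(s):
    M=np.eye(4); M[:3,:3]=R.from_rotvec(s["tool_rot"]).as_matrix() if np.size(s["tool_rot"])==3 else np.array(s["tool_rot"]); M[:3,3]=s["eef_pos"]; return M
def grab(name):
    s=env.sense(); c=env.capture(name)
    M=c["cam_to_world"] if name!="wrist" else T(s)@c["hand_eye"]
    return np.array(c["pixels"]),np.array(c["intrinsics"]),np.array(M)
def ray(K,M,uv):
    d=M[:3,:3]@np.linalg.inv(K)@np.array([uv[0],uv[1],1.]); return M[:3,3],d/np.linalg.norm(d)
def plane(K,M,uv,z):
    o,d=ray(K,M,uv); return o+d*(z-o[2])/d[2]
def tri(rs):
    A=np.zeros((3,3));b=np.zeros(3)
    for o,d in rs:
        P=np.eye(3)-np.outer(d,d);A+=P;b+=P@o
    x=np.linalg.solve(A,b); return x,[np.linalg.norm((np.eye(3)-np.outer(d,d))@(x-o)) for o,d in rs]
def proj(K,M,p):
    q=np.linalg.inv(M)@np.append(p,1); q=K@q[:3]; return q[:2]/q[2]
E
python3 - <<'E'
from h import *
print(env.sense())
for n in ["side","top","wrist"]:
    im,K,M=grab(n); cv2.imwrite(f"pics/{n}0.png",im); np.savez(f"{n}0.npz",K=K,M=M,im=im); print(n,K.round(1).tolist(),M.round(3).tolist())
E
```

```text
pics
{'time_s': 0.0, 'joint_pos': array([ 1.09746082e+00,  5.28457380e-01,  1.43386961e+00, -5.69650220e-06,
        1.18138538e+00, -1.78444110e-01]), 'qvel': array([-1.80801664e-03, -1.32672827e-03,  1.83275247e-03,  1.61211527e-06,
       -8.19896914e-04, -7.24318748e-04]), 'joint_efforts': array([-1.36513547e-03, -4.40041065e+01, -1.76592797e+01,  6.29860489e-02,
        5.84425055e-02, -1.46657344e-04]), 'eef_pos': array([0.18143264, 0.59773923, 0.40378701]), 'tool_rot': array([ 2.52293216,  1.87042059, -0.00297969]), 'force': array([0.04632839, 0.41009198, 0.6049997 ]), 'wrist_torque': array([ 0.04204849,  0.00553024, -0.00438149]), 'grip_width': 0.08695461310101424}
side [[534.1, 0.0, 276.9], [0.0, 534.1, 211.7], [0.0, 0.0, 1.0]] [[0.883, -0.224, 0.412, 0.221], [-0.468, -0.423, 0.775, -0.988], [0.001, -0.878, -0.479, 0.564], [0.0, 0.0, 0.0, 1.0]]
top [[476.2, 0.0, 273.5], [0.0, 476.2, 214.2], [0.0, 0.0, 1.0]] [[-0.002, -0.988, 0.152, 0.479], [-1.0, 0.005, 0.024, -0.215], [-0.024, -0.152, -0.988, 1.098], [0.0, 0.0, 0.0, 1.0]]
wrist [[350.8, 0.0, 276.4], [0.0, 350.8, 211.6], [0.0, 0.0, 1.0]] [[0.29, 0.914, 0.283, 0.103], [0.957, -0.276, -0.087, 0.621], [-0.001, 0.296, -0.955, 0.383], [0.0, 0.0, 0.0, 1.0]]
```

View pics/side0.png

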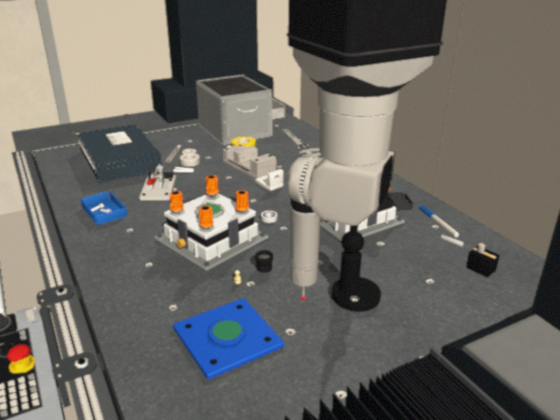

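View pics/top0.png

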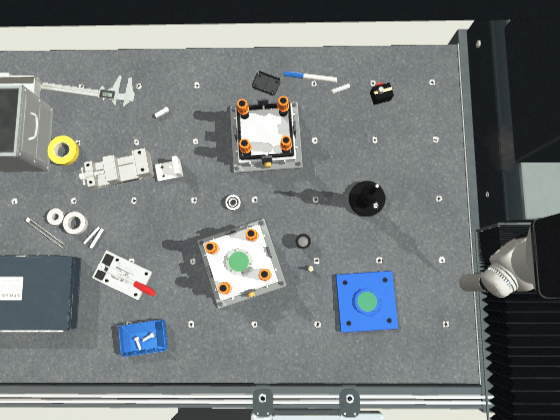

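View pics/wrist0.png

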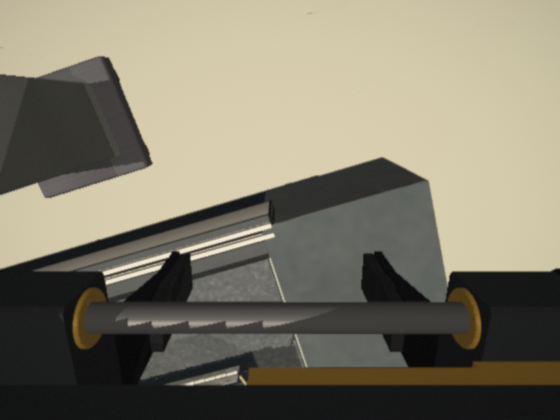

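The top view's right is −y and its bottom is the robot side. The target housing, with the green sight glass, is at about (240,262), with caps near (211,247), (252,234), (264,275) and (224,288). In the side view it is at about (210,225). Next I measure the caps from both views.

```bash
cat > m.py <<'E'
from h import *
for n in ["side","top"]:
    d=np.load(n+"0.npz"); im=d["im"]; hsv=cv2.cvtColor(im,cv2.COLOR_BGR2HSV)
    m=cv2.inRange(hsv,(5,150,120),(18,255,255))
    N,l,st,c=cv2.connectedComponentsWithStats(m)
    print(n,[(st[i].tolist(),c[i].round(1).tolist()) for i in range(1,N) if st[i][4]>8])
    x0,y0=(190,220) if n=="top" else (150,165)
    cr=im[y0:y0+100,x0:x0+130]; cv2.imwrite(f"pics/{n}_crop.png",cv2.resize(cr,None,fx=6,fy=6,interpolation=cv2.INTER_CUBIC))
d=np.load("top0.npz")
for uv in [(211,245),(252,232),(264,273),(224,286)]: print(plane(d["K"],d["M"],uv,0.105).round(3))
for n,uv in [("red tip",(466,282))]: print(n,plane(d["K"],d["M"],uv,0.2))
s=np.load("side0.npz"); print(tri([ray(d["K"],d["M"],(468,283)),ray(s["K"],s["M"],(303,298))]))
E
python3 m.py
```

```text
side [([206, 175, 13, 20, 208], [211.6, 185.0]), ([170, 191, 13, 20, 221], [176.0, 201.4]), ([236, 191, 13, 20, 222], [241.6, 200.8]), ([199, 206, 14, 21, 238], [205.6, 216.8]), ([10, 354, 20, 8, 30], [20.4, 358.5])]
top [([277, 96, 12, 16, 117], [282.8, 104.4]), ([237, 99, 12, 16, 115], [242.4, 107.2]), ([280, 136, 12, 15, 105], [285.7, 143.7]), ([239, 139, 12, 15, 102], [244.5, 146.6]), ([246, 229, 11, 12, 74], [251.3, 235.2]), ([205, 242, 13, 12, 73], [211.2, 247.9]), ([259, 269, 12, 11, 64], [264.3, 274.5]), ([218, 282, 12, 12, 68], [224.4, 287.8])]
[ 0.567 -0.06   0.105]
[ 0.594 -0.146  0.105]
[ 0.509 -0.171  0.105]
[ 0.482 -0.088  0.105]
red tip [ 0.48853968 -0.54914823  0.2       ]
(array([ 0.48491807, -0.56069246,  0.1760299 ]), [np.float64(0.0022040252710721496), np.float64(0.0022040252710720677)])
```

View pics/side_crop.png

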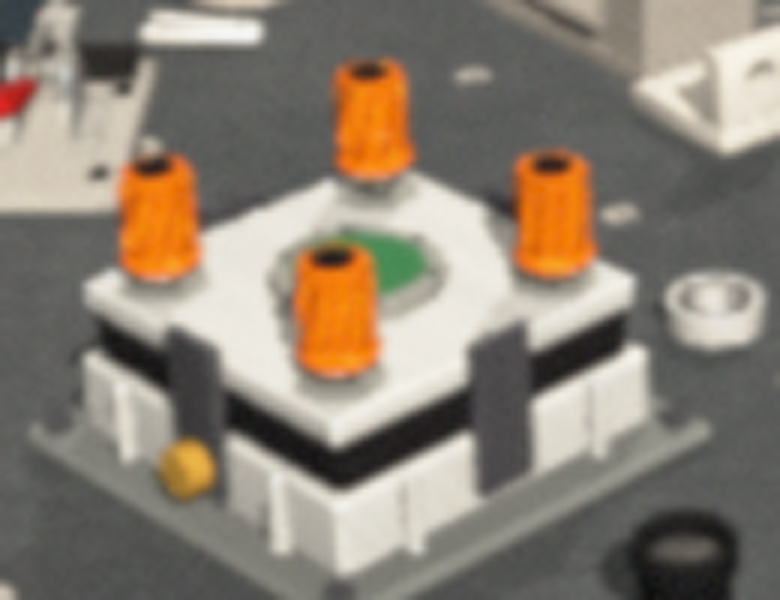

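View pics/top_crop.png

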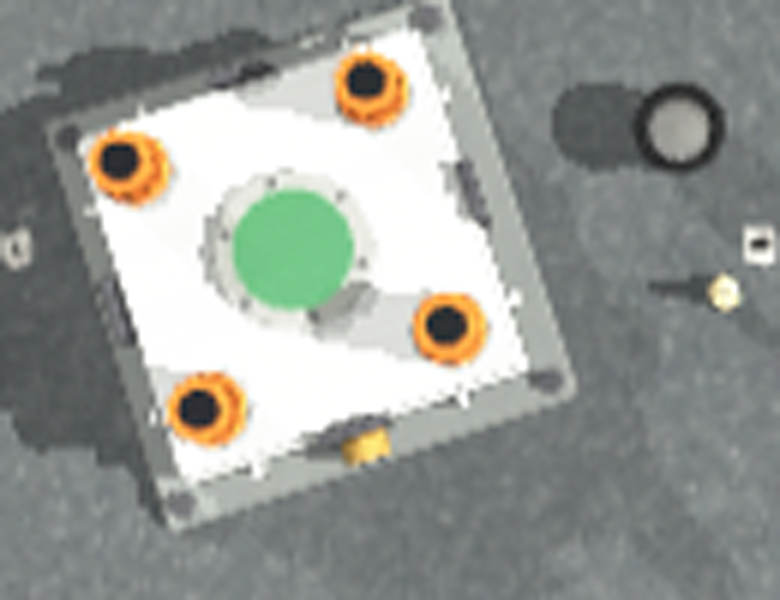

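The side crop shows the four cap tops (dark discs) at crop (153,165), (368,71), (550,161) and (331,257). In the top crop they are at (120,160), (366,81), (447,326) and (200,408).

```bash
cat > m2.py <<'E'
from h import *
t=np.load("top0.npz"); s=np.load("side0.npz")
f=lambda p,o:((p[0]+.5)/6-.5+o[0],(p[1]+.5)/6-.5+o[1])
tp={2:(120,160),1:(366,81),0:(447,326),3:(200,408)}
sp={3:(153,165),2:(368,71),1:(550,161),0:(331,257)}
P={}
for i in range(4):
    x,r=tri([ray(t["K"],t["M"],f(tp[i],(190,220))),ray(s["K"],s["M"],f(sp[i],(150,165)))])
    P[i]=x; print(i,x.round(4),np.round(r[0],4))
c=sum(P.values())/4; print("c",c)
for a,b in [(0,2),(1,3),(0,1),(1,2)]: print(a,b,np.linalg.norm((P[a]-P[b])[:2]))
d=P[2]-P[0]; print("yaw",np.degrees(np.arctan2(d[1],d[0]))-45); d=P[3]-P[1]; print(np.degrees(np.arctan2(d[1],d[0]))-135)
T0=T(env.sense()); print(T0.round(4)); 
E
python3 m2.py
```

```text
0 [ 0.5064 -0.1713  0.1065] 0.0004
1 [ 0.5918 -0.143   0.1067] 0.0
2 [ 0.5639 -0.0576  0.1095] 0.0004
3 [ 0.4787 -0.0864  0.1067] 0.0004
c [ 0.53521521 -0.1145532   0.10734265]
0 2 0.1273862600674863
1 3 0.12648485937816592
0 1 0.08993131419339512
1 2 0.0898016408703129
yaw 18.176216802362703
18.419319260344878
[[ 2.905e-01  9.569e-01 -7.000e-04  1.815e-01]
 [ 9.569e-01 -2.905e-01 -1.500e-03  5.978e-01]
 [-1.600e-03 -3.000e-04 -1.000e+00  4.040e-01]
 [ 0.000e+00  0.000e+00  0.000e+00  1.000e+00]]
```

Heights of 106–110 mm, 90 mm sides, 127 mm diagonals and a yaw of 18.3° all agree with the text. I move above cap_0 with the fingers closing.

Emit:
step_arm --targets '[{"tx":-38,"ty":32,"gripper":0},{"tx":-77,"ty":64,"gripper":0},{"tx":-115,"ty":96,"gripper":0},{"tx":-153,"ty":128,"gripper":0},{"tx":-192,"ty":160,"gripper":0},{"tx":-230,"ty":192,"gripper":0},{"tx":-268,"ty":223,"gripper":0},{"tx":-307,"ty":255,"gripper":0},{"tx":-345,"ty":287,"gripper":0},{"tx":-383,"ty":319,"gripper":0}]'

```text
validation failed for argument at $.ta...
```

Emit:
step_arm --targets '[{"gripper":0,"tx":-38,"ty":32,"tz":0,"wx":0,"wy":0,"wz":0},{"gripper":0,"tx":-77,"ty":64,"tz":0,"wx":0,"wy":0,"wz":0},{"gripper":0,"tx":-115,"ty":96,"tz":0,"wx":0,"wy":0,"wz":0},{"gripper":0,"tx":-153,"ty":128,"tz":0,"wx":0,"wy":0,"wz":0},{"gripper":0,"tx":-192,"ty":160,"tz":0,"wx":0,"wy":0,"wz":0},{"gripper":0,"tx":-230,"ty":192,"tz":0,"wx":0,"wy":0,"wz":0},{"gripper":0,"tx":-268,"ty":223,"tz":0,"wx":0,"wy":0,"wz":0},{"gripper":0,"tx":-307,"ty":255,"tz":0,"wx":0,"wy":0,"wz":0},{"gripper":0,"tx":-345,"ty":287,"tz":0,"wx":0,"wy":0,"wz":0},{"gripper":0,"tx":-383,"ty":319,"tz":0,"wx":0,"wy":0,"wz":0}]'

```text
time_s: 1.15
eef_pos: [0.3758, 0.137, 0.4049]
tool_rot: [2.523, 1.871, 0.001]
force: [0.7, -0.2, 0.4]
grip_width: 0.0151
```

Emit:
step_arm --targets '[{"gripper":0,"tx":-38,"ty":32,"tz":0,"wx":0,"wy":0,"wz":0},{"gripper":0,"tx":-77,"ty":64,"tz":0,"wx":0,"wy":0,"wz":0},{"gripper":0,"tx":-115,"ty":96,"tz":0,"wx":0,"wy":0,"wz":0},{"gripper":0,"tx":-153,"ty":128,"tz":0,"wx":0,"wy":0,"wz":0},{"gripper":0,"tx":-192,"ty":160,"tz":0,"wx":0,"wy":0,"wz":0},{"gripper":0,"tx":-225,"ty":187,"tz":10,"wx":0,"wy":0,"wz":0},{"gripper":0,"tx":-248,"ty":206,"tz":35,"wx":0,"wy":0,"wz":0},{"gripper":0,"tx":-257,"ty":213,"tz":65,"wx":0,"wy":0,"wz":0},{"gripper":0,"tx":-258,"ty":215,"tz":82,"wx":0,"wy":0,"wz":0},{"gripper":0,"tx":-258,"ty":215,"tz":88,"wx":0,"wy":0,"wz":0}]'

```text
time_s: 2.15
eef_pos: [0.5058, -0.1709, 0.3145]
tool_rot: [-2.522, -1.867, 0.003]
force: [-0.8, 0.2, 0.1]
grip_width: 0.0002
```

```bash
python3 - <<'E'
from h import *
s=env.sense(); print(s["eef_pos"],T(s)[:3,2],s["force"],s["grip_width"],s["joint_pos"].round(2))
for n in ["wrist","side"]:
    im,K,M=grab(n); cv2.imwrite(f"pics/{n}1.png",im); np.savez(f"{n}1.npz",K=K,M=M,im=im)
E
```

```text
[ 0.50579339 -0.17091897  0.31451642] [-0.00373888  0.00225911 -0.99999046] [-0.77240621  0.24468595  0.11355784] 0.00023244692120359545 [-0.54  0.54  1.75  0.    0.86 -1.81]
```

View pics/wrist1.png

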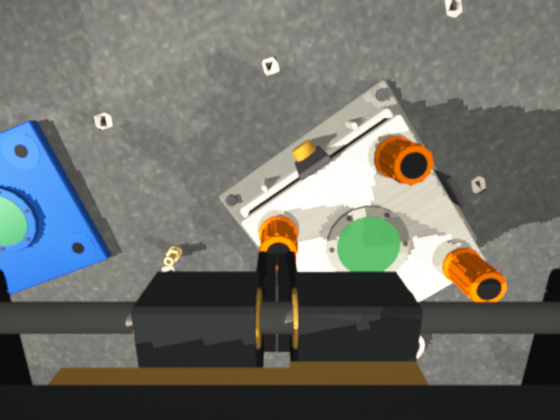

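View pics/side1.png

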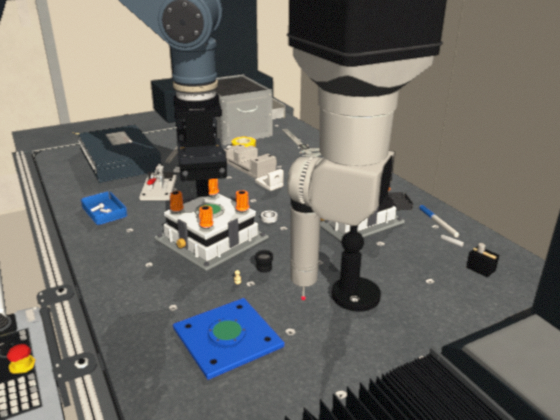

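```bash
python3 - <<'E'
from h import *
w=np.load("wrist1.npz")
P={0:[.5064,-.1713,.1065],2:[.5639,-.0576,.1095],3:[.4787,-.0864,.1067]}
for i in P: print(i,proj(w["K"],w["M"],P[i]).round(1))
for uv in [(413,165),(488,289)]: print(plane(w["K"],w["M"],uv,.107))
s=env.sense(); print(s["time_s"],s["force"])
E
```

```text
0 [277.1 252.8]
2 [489.2 288.8]
3 [413.1 165.1]
[ 0.47853288 -0.08656202  0.107     ]
[ 0.56563602 -0.0570987   0.107     ]
2.25 [ 0.14759397 -0.25421658  0.31104841]
```

The wrist view shows the fingers in line with cap_0 (column 277). Cap_3 and cap_2 are within 1 px of the predicted (413,165) and (489,289). I descend onto cap_0.

Emit:
step_arm --targets '[{"gripper":0,"tx":0,"ty":0,"tz":10,"wx":0,"wy":0,"wz":0},{"gripper":0,"tx":0,"ty":0,"tz":19,"wx":0,"wy":0,"wz":0},{"gripper":0,"tx":0,"ty":0,"tz":23,"wx":0,"wy":0,"wz":0},{"gripper":0,"tx":0,"ty":0,"tz":25,"wx":0,"wy":0,"wz":0},{"gripper":0,"tx":0,"ty":0,"tz":26,"wx":0,"wy":0,"wz":0},{"gripper":0,"tx":0,"ty":0,"tz":27,"wx":0,"wy":0,"wz":0},{"gripper":0,"tx":0,"ty":0,"tz":28,"wx":0,"wy":0,"wz":0},{"gripper":0,"tx":0,"ty":0,"tz":29,"wx":0,"wy":0,"wz":0}]'

```text
time_s: 3.05
eef_pos: [0.5063, -0.1705, 0.2879]
tool_rot: [2.523, 1.871, 0.0]
force: [0.3, -0.1, -0.1]
grip_width: 0.0008
```

```bash
python3 -c "
from h import *
s=env.sense();print(s['time_s'],s['eef_pos'].round(4),s['force'].round(2),s['wrist_torque'].round(2))"
```

```text
3.05 [ 0.5063 -0.1705  0.2879] [ 0.27 -0.08 -0.14] [-0.02  0.06 -0.03]
```

Emit:
step_arm --targets '[{"gripper":0,"tx":0,"ty":0,"tz":0.5,"wx":0,"wy":0,"wz":0},{"gripper":0,"tx":0,"ty":0,"tz":1,"wx":0,"wy":0,"wz":0},{"gripper":0,"tx":0,"ty":0,"tz":1.5,"wx":0,"wy":0,"wz":0},{"gripper":0,"tx":0,"ty":0,"tz":2,"wx":0,"wy":0,"wz":0},{"gripper":0,"tx":0,"ty":0,"tz":2.5,"wx":0,"wy":0,"wz":0}]'

```text
time_s: 3.55
eef_pos: [0.5063, -0.1705, 0.2862]
tool_rot: [2.523, 1.871, 0.0]
force: [-1.6, 1.1, 7.1]
grip_width: 0.0004
```

Emit:
step_arm --targets '[{"gripper":0,"tx":0,"ty":0,"tz":1,"wx":0,"wy":0,"wz":0},{"gripper":0,"tx":0,"ty":0,"tz":2,"wx":0,"wy":0,"wz":0},{"gripper":0,"tx":0,"ty":0,"tz":3,"wx":0,"wy":0,"wz":0},{"gripper":0,"tx":0,"ty":0,"tz":3,"wx":0,"wy":0,"wz":0}]'

```text
time_s: 3.95
eef_pos: [0.5063, -0.1705, 0.2831]
tool_rot: [2.523, 1.871, 0.0]
force: [-0.6, 0.1, 5.7]
grip_width: 0.0008
```

Emit:
step_arm --targets '[{"gripper":0,"tx":0,"ty":0,"tz":1,"wx":0,"wy":0,"wz":0},{"gripper":0,"tx":0,"ty":0,"tz":2,"wx":0,"wy":0,"wz":0},{"gripper":0,"tx":0,"ty":0,"tz":3,"wx":0,"wy":0,"wz":0},{"gripper":0,"tx":0,"ty":0,"tz":4,"wx":0,"wy":0,"wz":0},{"gripper":0,"tx":0,"ty":0,"tz":4,"wx":0,"wy":0,"wz":0}]'

```text
time_s: 4.45
eef_pos: [0.5063, -0.1705, 0.2793]
tool_rot: [2.523, 1.871, 0.0]
force: [-0.9, -0.1, 6.7]
grip_width: 0.0004
```

```bash
cat > c.py <<'E'
from h import *
import sys
s=env.sense();print(s['time_s'],s['eef_pos'].round(4),s['force'].round(2))
im,K,M=grab("side"); n=sys.argv[1]; cv2.imwrite(f"pics/s_{n}.png",cv2.resize(im[150:270,140:290],None,fx=5,fy=5,interpolation=cv2.INTER_CUBIC))
np.savez(f"s_{n}.npz",K=K,M=M,im=im)
E
python3 c.py a
```

```text
4.45 [ 0.5063 -0.1705  0.2793] [-0.94 -0.08  6.69]
```

View pics/s_a.png

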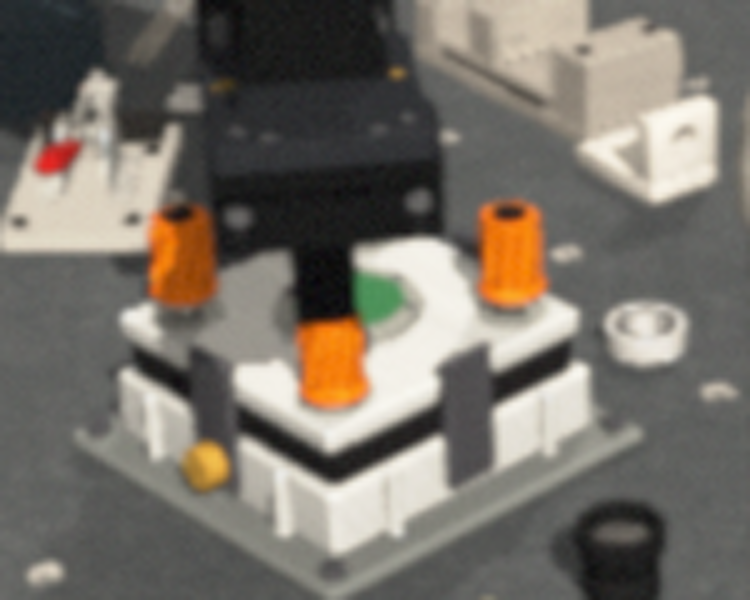

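Cap_0 stands on the cover, and the cover is down slightly at that corner. I continue to about 6.5–7 mm.

Emit:
step_arm --targets '[{"gripper":0,"tx":0,"ty":0,"tz":1,"wx":0,"wy":0,"wz":0},{"gripper":0,"tx":0,"ty":0,"tz":2,"wx":0,"wy":0,"wz":0},{"gripper":0,"tx":0,"ty":0,"tz":3,"wx":0,"wy":0,"wz":0},{"gripper":0,"tx":0,"ty":0,"tz":4,"wx":0,"wy":0,"wz":0},{"gripper":0,"tx":0,"ty":0,"tz":4,"wx":0,"wy":0,"wz":0}]'

```text
time_s: 5.0
eef_pos: [0.5063, -0.1705, 0.2754]
tool_rot: [2.523, 1.871, 0.0]
force: [-1.9, 0.4, 7.9]
grip_width: 0.0003
```

Emit:
step_arm --targets '[{"gripper":0,"tx":0,"ty":0,"tz":-14,"wx":0,"wy":0,"wz":0},{"gripper":0,"tx":0,"ty":0,"tz":-32,"wx":0,"wy":0,"wz":0},{"gripper":0,"tx":42,"ty":8,"tz":-32,"wx":0,"wy":0,"wz":0},{"gripper":0,"tx":84,"ty":15,"tz":-32,"wx":0,"wy":0,"wz":0},{"gripper":0,"tx":117,"ty":21,"tz":-32,"wx":0,"wy":0,"wz":0},{"gripper":0,"tx":125,"ty":23,"tz":-30,"wx":0,"wy":0,"wz":0},{"gripper":0,"tx":125,"ty":23,"tz":-24,"wx":0,"wy":0,"wz":0},{"gripper":0,"tx":125,"ty":23,"tz":-20,"wx":0,"wy":0,"wz":0},{"gripper":0,"tx":125,"ty":23,"tz":-19,"wx":0,"wy":0,"wz":0}]'

```text
time_s: 5.9
eef_pos: [0.5638, -0.0586, 0.2923]
tool_rot: [-2.524, -1.868, 0.003]
force: [1.1, -0.3, 0.4]
grip_width: 0.0003
```

```bash
python3 c.py b
```

```text
5.9 [ 0.5638 -0.0586  0.2923] [ 1.05 -0.26  0.38]
```

View pics/s_b.png

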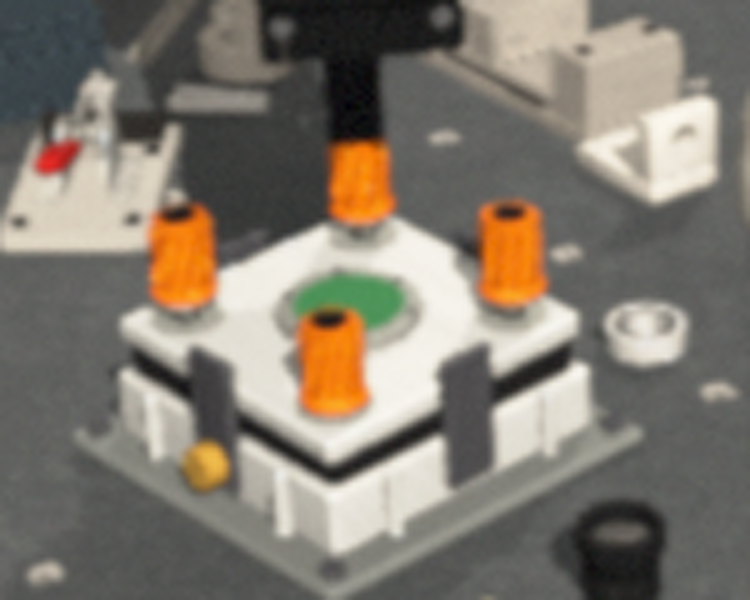

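Cap_0 is down and the fingers are above cap_2. I press cap_2 to the same depth.

Emit:
step_arm --targets '[{"gripper":0,"tx":0,"ty":0,"tz":1,"wx":0,"wy":0,"wz":0},{"gripper":0,"tx":0,"ty":0,"tz":2,"wx":0,"wy":0,"wz":0},{"gripper":0,"tx":0,"ty":0,"tz":3,"wx":0,"wy":0,"wz":0},{"gripper":0,"tx":0,"ty":0,"tz":4,"wx":0,"wy":0,"wz":0},{"gripper":0,"tx":0,"ty":0,"tz":5,"wx":0,"wy":0,"wz":0},{"gripper":0,"tx":0,"ty":0,"tz":6,"wx":0,"wy":0,"wz":0},{"gripper":0,"tx":0,"ty":0,"tz":7,"wx":0,"wy":0,"wz":0},{"gripper":0,"tx":0,"ty":0,"tz":8,"wx":0,"wy":0,"wz":0},{"gripper":0,"tx":0,"ty":0,"tz":9,"wx":0,"wy":0,"wz":0},{"gripper":0,"tx":0,"ty":0,"tz":10,"wx":0,"wy":0,"wz":0}]'

```text
time_s: 6.95
eef_pos: [0.5645, -0.058, 0.2844]
tool_rot: [2.522, 1.871, -0.001]
force: [-2.4, -0.5, 6.6]
grip_width: 0.0005
```

Emit:
step_arm --targets '[{"gripper":0,"tx":0,"ty":0,"tz":1,"wx":0,"wy":0,"wz":0},{"gripper":0,"tx":0,"ty":0,"tz":2,"wx":0,"wy":0,"wz":0},{"gripper":0,"tx":0,"ty":0,"tz":3,"wx":0,"wy":0,"wz":0},{"gripper":0,"tx":0,"ty":0,"tz":4,"wx":0,"wy":0,"wz":0},{"gripper":0,"tx":0,"ty":0,"tz":5,"wx":0,"wy":0,"wz":0},{"gripper":0,"tx":0,"ty":0,"tz":5,"wx":0,"wy":0,"wz":0}]'

```text
time_s: 7.55
eef_pos: [0.5645, -0.058, 0.2794]
tool_rot: [2.522, 1.871, -0.001]
force: [-2.3, -1.6, 6.9]
grip_width: 0.0007
```

Emit:
step_arm --targets '[{"gripper":0,"tx":0,"ty":0,"tz":1,"wx":0,"wy":0,"wz":0},{"gripper":0,"tx":0,"ty":0,"tz":2,"wx":0,"wy":0,"wz":0},{"gripper":0,"tx":0,"ty":0,"tz":3,"wx":0,"wy":0,"wz":0},{"gripper":0,"tx":0,"ty":0,"tz":4,"wx":0,"wy":0,"wz":0},{"gripper":0,"tx":0,"ty":0,"tz":4,"wx":0,"wy":0,"wz":0}]'

```text
time_s: 8.05
eef_pos: [0.5645, -0.058, 0.2756]
tool_rot: [2.522, 1.871, -0.0]
force: [-2.7, -1.0, 7.7]
grip_width: 0.0001
```

```bash
python3 c.py c
```

```text
8.05 [ 0.5645 -0.058   0.2756] [-2.72 -1.05  7.71]
```

View pics/s_c.png

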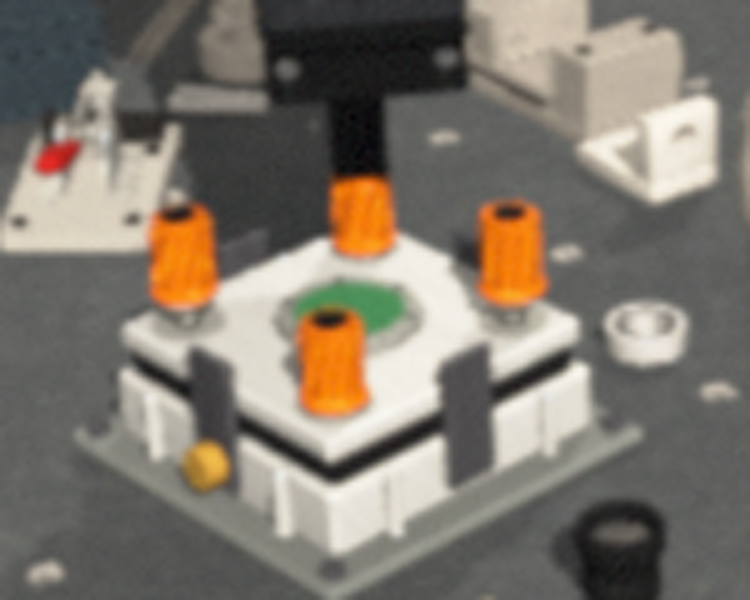

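Cap_2 is down and the cover looks level and lowered. Next is cap_1.

Emit:
step_arm --targets '[{"gripper":0,"tx":0,"ty":0,"tz":-14,"wx":0,"wy":0,"wz":0},{"gripper":0,"tx":0,"ty":0,"tz":-30,"wx":0,"wy":0,"wz":0},{"gripper":0,"tx":-33,"ty":23,"tz":-30,"wx":0,"wy":0,"wz":0},{"gripper":0,"tx":-66,"ty":46,"tz":-30,"wx":0,"wy":0,"wz":0},{"gripper":0,"tx":-73,"ty":51,"tz":-28,"wx":0,"wy":0,"wz":0},{"gripper":0,"tx":-73,"ty":51,"tz":-22,"wx":0,"wy":0,"wz":0},{"gripper":0,"tx":-73,"ty":51,"tz":-18,"wx":0,"wy":0,"wz":0},{"gripper":0,"tx":-73,"ty":51,"tz":-16,"wx":0,"wy":0,"wz":0}]'

```text
time_s: 8.9
eef_pos: [0.5913, -0.1408, 0.2891]
tool_rot: [-2.52, -1.87, 0.002]
force: [-1.1, 1.1, -0.5]
grip_width: 0.0004
```

Emit:
step_arm --targets '[{"gripper":0,"tx":0,"ty":0,"tz":1,"wx":0,"wy":0,"wz":0},{"gripper":0,"tx":0,"ty":0,"tz":2,"wx":0,"wy":0,"wz":0},{"gripper":0,"tx":0,"ty":0,"tz":3,"wx":0,"wy":0,"wz":0},{"gripper":0,"tx":0,"ty":0,"tz":4,"wx":0,"wy":0,"wz":0},{"gripper":0,"tx":0,"ty":0,"tz":5,"wx":0,"wy":0,"wz":0},{"gripper":0,"tx":0,"ty":0,"tz":6,"wx":0,"wy":0,"wz":0},{"gripper":0,"tx":0,"ty":0,"tz":7,"wx":0,"wy":0,"wz":0},{"gripper":0,"tx":0,"ty":0,"tz":8,"wx":0,"wy":0,"wz":0},{"gripper":0,"tx":0,"ty":0,"tz":8,"wx":0,"wy":0,"wz":0}]'

```text
time_s: 9.8
eef_pos: [0.5922, -0.1419, 0.2834]
tool_rot: [2.524, 1.871, 0.001]
force: [-1.1, 2.6, 5.3]
grip_width: 0.0005
```

Emit:
step_arm --targets '[{"gripper":0,"tx":0,"ty":0,"tz":1,"wx":0,"wy":0,"wz":0},{"gripper":0,"tx":0,"ty":0,"tz":2,"wx":0,"wy":0,"wz":0},{"gripper":0,"tx":0,"ty":0,"tz":3,"wx":0,"wy":0,"wz":0},{"gripper":0,"tx":0,"ty":0,"tz":4,"wx":0,"wy":0,"wz":0},{"gripper":0,"tx":0,"ty":0,"tz":5,"wx":0,"wy":0,"wz":0},{"gripper":0,"tx":0,"ty":0,"tz":6,"wx":0,"wy":0,"wz":0},{"gripper":0,"tx":0,"ty":0,"tz":7,"wx":0,"wy":0,"wz":0},{"gripper":0,"tx":0,"ty":0,"tz":8,"wx":0,"wy":0,"wz":0},{"gripper":0,"tx":0,"ty":0,"tz":8,"wx":0,"wy":0,"wz":0}]'

```text
time_s: 10.7
eef_pos: [0.5922, -0.1419, 0.2755]
tool_rot: [2.523, 1.871, 0.001]
force: [-1.0, 1.3, 5.2]
grip_width: 0.0004
```

```bash
python3 c.py d
```

```text
10.7 [ 0.5922 -0.1419  0.2755] [-1.04  1.29  5.17]
```

View pics/s_d.png

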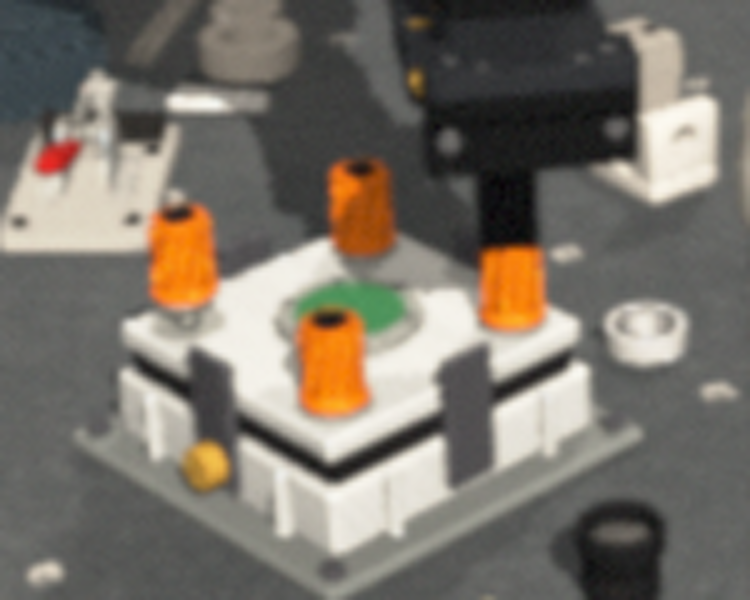

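Emit:
step_arm --targets '[{"gripper":0,"tx":0,"ty":0,"tz":0.5,"wx":0,"wy":0,"wz":0},{"gripper":0,"tx":0,"ty":0,"tz":0.5,"wx":0,"wy":0,"wz":0}]'

```text
time_s: 10.95
eef_pos: [0.5922, -0.1419, 0.2752]
tool_rot: [2.523, 1.871, 0.001]
force: [-1.7, 1.7, 8.3]
grip_width: 0.0005
```

Emit:
step_arm --targets '[{"gripper":0,"tx":0,"ty":0,"tz":-14,"wx":0,"wy":0,"wz":0},{"gripper":0,"tx":0,"ty":0,"tz":-32,"wx":0,"wy":0,"wz":0},{"gripper":0,"tx":7,"ty":-42,"tz":-32,"wx":0,"wy":0,"wz":0},{"gripper":0,"tx":14,"ty":-84,"tz":-32,"wx":0,"wy":0,"wz":0},{"gripper":0,"tx":19,"ty":-118,"tz":-32,"wx":0,"wy":0,"wz":0},{"gripper":0,"tx":20,"ty":-125,"tz":-28,"wx":0,"wy":0,"wz":0},{"gripper":0,"tx":20,"ty":-125,"tz":-21,"wx":0,"wy":0,"wz":0},{"gripper":0,"tx":20,"ty":-125,"tz":-17,"wx":0,"wy":0,"wz":0},{"gripper":0,"tx":20,"ty":-125,"tz":-16,"wx":0,"wy":0,"wz":0}]'

```text
time_s: 11.85
eef_pos: [0.4799, -0.0876, 0.2893]
tool_rot: [2.523, 1.87, 0.001]
force: [-0.8, -0.1, -0.2]
grip_width: 0.0003
```

Emit:
step_arm --targets '[{"gripper":0,"tx":0,"ty":0,"tz":1,"wx":0,"wy":0,"wz":0},{"gripper":0,"tx":0,"ty":0,"tz":2,"wx":0,"wy":0,"wz":0},{"gripper":0,"tx":0,"ty":0,"tz":3,"wx":0,"wy":0,"wz":0},{"gripper":0,"tx":0,"ty":0,"tz":4,"wx":0,"wy":0,"wz":0},{"gripper":0,"tx":0,"ty":0,"tz":5,"wx":0,"wy":0,"wz":0},{"gripper":0,"tx":0,"ty":0,"tz":6,"wx":0,"wy":0,"wz":0},{"gripper":0,"tx":0,"ty":0,"tz":7,"wx":0,"wy":0,"wz":0},{"gripper":0,"tx":0,"ty":0,"tz":8,"wx":0,"wy":0,"wz":0},{"gripper":0,"tx":0,"ty":0,"tz":8,"wx":0,"wy":0,"wz":0}]'

```text
time_s: 12.75
eef_pos: [0.4789, -0.087, 0.2825]
tool_rot: [2.522, 1.87, 0.001]
force: [-0.4, -0.4, 5.6]
grip_width: -0.0001
```

Emit:
step_arm --targets '[{"gripper":0,"tx":0,"ty":0,"tz":1,"wx":0,"wy":0,"wz":0},{"gripper":0,"tx":0,"ty":0,"tz":2,"wx":0,"wy":0,"wz":0},{"gripper":0,"tx":0,"ty":0,"tz":3,"wx":0,"wy":0,"wz":0},{"gripper":0,"tx":0,"ty":0,"tz":4,"wx":0,"wy":0,"wz":0},{"gripper":0,"tx":0,"ty":0,"tz":5,"wx":0,"wy":0,"wz":0},{"gripper":0,"tx":0,"ty":0,"tz":6,"wx":0,"wy":0,"wz":0},{"gripper":0,"tx":0,"ty":0,"tz":7,"wx":0,"wy":0,"wz":0},{"gripper":0,"tx":0,"ty":0,"tz":8,"wx":0,"wy":0,"wz":0},{"gripper":0,"tx":0,"ty":0,"tz":8,"wx":0,"wy":0,"wz":0}]'

```text
time_s: 13.65
eef_pos: [0.4789, -0.087, 0.2747]
tool_rot: [2.522, 1.87, 0.001]
force: [-1.0, -0.9, 7.6]
grip_width: 0.0002
```

```bash
python3 c.py e; python3 -c "
from h import *
im,K,M=grab('wrist');cv2.imwrite('pics/w_e.png',im)"
```

```text
13.65 [ 0.4789 -0.087   0.2747] [-0.96 -0.92  7.56]
```

View pics/s_e.png

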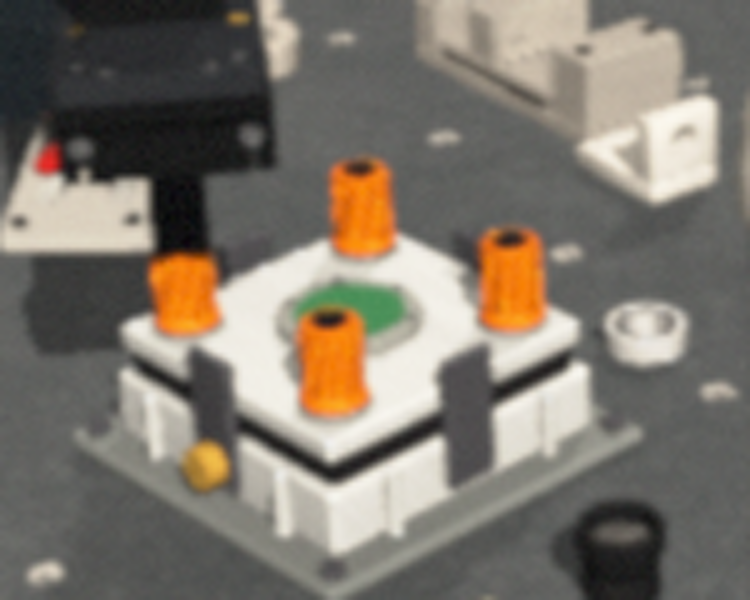

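View pics/w_e.png

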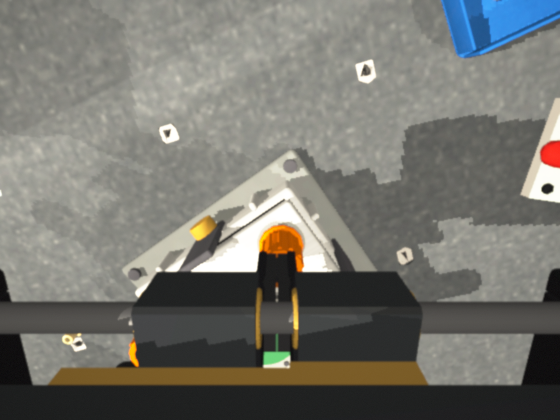

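All four caps are about half way, with tops near 93 mm, and the cover looks level in the side view. For the second round I return to cap_0.

Emit:
step_arm --targets '[{"gripper":0,"tx":0,"ty":0,"tz":-14,"wx":0,"wy":0,"wz":0},{"gripper":0,"tx":-8,"ty":6,"tz":-18,"wx":0,"wy":0,"wz":0},{"gripper":0,"tx":-40,"ty":28,"tz":-18,"wx":0,"wy":0,"wz":0},{"gripper":0,"tx":-68,"ty":47,"tz":-18,"wx":0,"wy":0,"wz":0},{"gripper":0,"tx":-72,"ty":50,"tz":-14,"wx":0,"wy":0,"wz":0},{"gripper":0,"tx":-72,"ty":50,"tz":-8,"wx":0,"wy":0,"wz":0},{"gripper":0,"tx":-72,"ty":50,"tz":-4,"wx":0,"wy":0,"wz":0},{"gripper":0,"tx":-72,"ty":50,"tz":-2,"wx":0,"wy":0,"wz":0}]'

```text
time_s: 14.55
eef_pos: [0.5045, -0.1691, 0.2751]
tool_rot: [-2.52, -1.871, 0.002]
force: [-2.4, -0.4, 7.6]
grip_width: 0.0004
```

Emit:
step_arm --targets '[{"gripper":0,"tx":0,"ty":0,"tz":1,"wx":0,"wy":0,"wz":0},{"gripper":0,"tx":0,"ty":0,"tz":2,"wx":0,"wy":0,"wz":0},{"gripper":0,"tx":0,"ty":0,"tz":2.5,"wx":0,"wy":0,"wz":0},{"gripper":0,"tx":0,"ty":0,"tz":3,"wx":0,"wy":0,"wz":0},{"gripper":0,"tx":0,"ty":0,"tz":3.5,"wx":0,"wy":0,"wz":0}]'

```text
time_s: 15.05
eef_pos: [0.5044, -0.169, 0.2732]
tool_rot: [-2.52, -1.873, 0.002]
force: [-3.8, 0.4, 9.6]
grip_width: 0.0005
```

Emit:
step_arm --targets '[{"gripper":0,"tx":0,"ty":0,"tz":0.5,"wx":0,"wy":0,"wz":0},{"gripper":0,"tx":0,"ty":0,"tz":1,"wx":0,"wy":0,"wz":0},{"gripper":0,"tx":0,"ty":0,"tz":1,"wx":0,"wy":0,"wz":0}]'

```text
time_s: 15.35
eef_pos: [0.5044, -0.169, 0.2723]
tool_rot: [-2.52, -1.873, 0.002]
force: [-3.5, -0.3, 10.5]
grip_width: 0.0004
```

Emit:
step_arm --targets '[{"gripper":0,"tx":0,"ty":0,"tz":0.5,"wx":0,"wy":0,"wz":0},{"gripper":0,"tx":0,"ty":0,"tz":0.8,"wx":0,"wy":0,"wz":0},{"gripper":0,"tx":0,"ty":0,"tz":0.8,"wx":0,"wy":0,"wz":0}]'

```text
time_s: 15.65
eef_pos: [0.5044, -0.169, 0.2716]
tool_rot: [-2.52, -1.873, 0.002]
force: [-4.1, -0.2, 11.1]
grip_width: 0.0004
```

Emit:
step_arm --targets '[{"gripper":0,"tx":0,"ty":0,"tz":0.4,"wx":0,"wy":0,"wz":0},{"gripper":0,"tx":0,"ty":0,"tz":0.7,"wx":0,"wy":0,"wz":0},{"gripper":0,"tx":0,"ty":0,"tz":0.7,"wx":0,"wy":0,"wz":0}]'

```text
time_s: 15.95
eef_pos: [0.5044, -0.169, 0.2709]
tool_rot: [-2.52, -1.873, 0.002]
force: [-3.2, 0.2, 12.7]
grip_width: 0.0008
```

```bash
python3 c.py f
```

```text
15.95 [ 0.5044 -0.169   0.2709] [-3.19  0.24 12.66]
```

View pics/s_f.png

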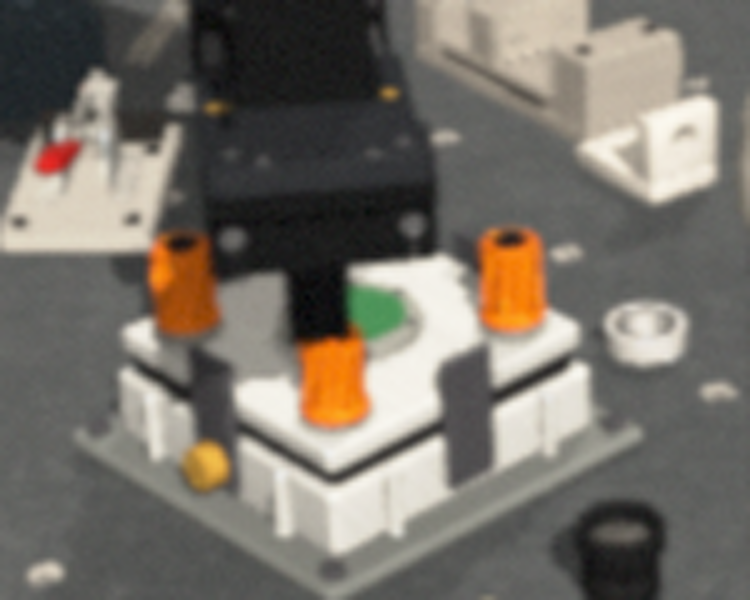

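Emit:
step_arm --targets '[{"gripper":0,"tx":0,"ty":0,"tz":0.3,"wx":0,"wy":0,"wz":0},{"gripper":0,"tx":0,"ty":0,"tz":0.5,"wx":0,"wy":0,"wz":0},{"gripper":0,"tx":0,"ty":0,"tz":0.5,"wx":0,"wy":0,"wz":0}]'

```text
time_s: 16.3
eef_pos: [0.5044, -0.169, 0.2704]
tool_rot: [-2.52, -1.873, 0.002]
force: [-3.6, 0.1, 11.4]
grip_width: 0.0007
```

Emit:
step_arm --targets '[{"gripper":0,"tx":0,"ty":0,"tz":0.3,"wx":0,"wy":0,"wz":0},{"gripper":0,"tx":0,"ty":0,"tz":0.5,"wx":0,"wy":0,"wz":0},{"gripper":0,"tx":0,"ty":0,"tz":0.5,"wx":0,"wy":0,"wz":0}]'

```text
time_s: 16.6
eef_pos: [0.5044, -0.169, 0.27]
tool_rot: [-2.52, -1.873, 0.002]
force: [-4.5, 0.4, 11.2]
grip_width: 0.0003
```

Emit:
step_arm --targets '[{"gripper":0,"tx":0,"ty":0,"tz":0.3,"wx":0,"wy":0,"wz":0},{"gripper":0,"tx":0,"ty":0,"tz":0.6,"wx":0,"wy":0,"wz":0},{"gripper":0,"tx":0,"ty":0,"tz":0.6,"wx":0,"wy":0,"wz":0}]'

```text
time_s: 16.9
eef_pos: [0.5044, -0.169, 0.2694]
tool_rot: [-2.52, -1.873, 0.002]
force: [-3.0, 0.3, 11.0]
grip_width: 0.0002
```

Emit:
step_arm --targets '[{"gripper":0,"tx":0,"ty":0,"tz":0.3,"wx":0,"wy":0,"wz":0},{"gripper":0,"tx":0,"ty":0,"tz":0.5,"wx":0,"wy":0,"wz":0},{"gripper":0,"tx":0,"ty":0,"tz":0.5,"wx":0,"wy":0,"wz":0}]'

```text
time_s: 17.2
eef_pos: [0.5044, -0.169, 0.2689]
tool_rot: [-2.52, -1.873, 0.002]
force: [-4.1, -0.5, 12.0]
grip_width: 0.0005
```

Emit:
step_arm --targets '[{"gripper":0,"tx":0,"ty":0,"tz":0.3,"wx":0,"wy":0,"wz":0},{"gripper":0,"tx":0,"ty":0,"tz":0.5,"wx":0,"wy":0,"wz":0},{"gripper":0,"tx":0,"ty":0,"tz":0.5,"wx":0,"wy":0,"wz":0}]'

```text
time_s: 17.5
eef_pos: [0.5044, -0.169, 0.2686]
tool_rot: [-2.52, -1.873, 0.002]
force: [-4.8, -0.3, 12.6]
grip_width: 0.0005
```

Emit:
step_arm --targets '[{"gripper":0,"tx":0,"ty":0,"tz":0.3,"wx":0,"wy":0,"wz":0},{"gripper":0,"tx":0,"ty":0,"tz":0.5,"wx":0,"wy":0,"wz":0},{"gripper":0,"tx":0,"ty":0,"tz":0.5,"wx":0,"wy":0,"wz":0}]'

```text
time_s: 17.8
eef_pos: [0.5044, -0.1689, 0.2682]
tool_rot: [-2.521, -1.873, 0.002]
force: [-5.4, 0.6, 14.5]
grip_width: 0.0004
```

Emit:
step_arm --targets '[{"gripper":0,"tx":0,"ty":0,"tz":0.3,"wx":0,"wy":0,"wz":0},{"gripper":0,"tx":0,"ty":0,"tz":0.3,"wx":0,"wy":0,"wz":0}]'

```text
time_s: 18.0
eef_pos: [0.5044, -0.1689, 0.268]
tool_rot: [-2.521, -1.873, 0.002]
force: [-4.9, 1.3, 14.5]
grip_width: 0.0007
```

```bash
python3 c.py g
```

```text
18.0 [ 0.5044 -0.1689  0.268 ] [-4.89  1.27 14.52]
```

View pics/s_g.png

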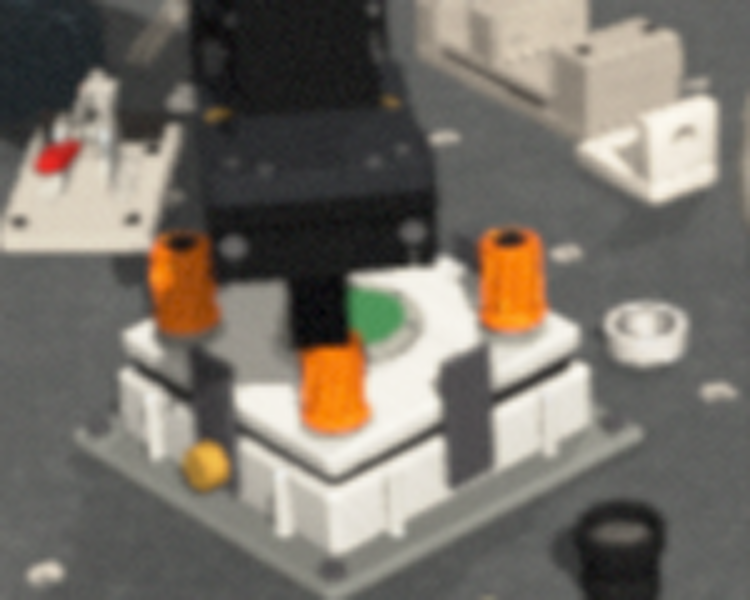

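Emit:
step_arm --targets '[{"gripper":0,"tx":0,"ty":0,"tz":0.3,"wx":0,"wy":0,"wz":0},{"gripper":0,"tx":0,"ty":0,"tz":0.3,"wx":0,"wy":0,"wz":0}]'

```text
time_s: 18.25
eef_pos: [0.5044, -0.1689, 0.2679]
tool_rot: [-2.521, -1.873, 0.002]
force: [-4.5, -0.2, 16.3]
grip_width: 0.0005
```

Emit:
step_arm --targets '[{"gripper":0,"tx":0,"ty":0,"tz":0.2,"wx":0,"wy":0,"wz":0},{"gripper":0,"tx":0,"ty":0,"tz":0.2,"wx":0,"wy":0,"wz":0}]'

```text
time_s: 18.45
eef_pos: [0.5044, -0.1689, 0.2678]
tool_rot: [-2.521, -1.873, 0.002]
force: [-4.9, 0.5, 16.1]
grip_width: 0.0002
```

Emit:
step_arm --targets '[{"gripper":0,"tx":0,"ty":0,"tz":0.1,"wx":0,"wy":0,"wz":0},{"gripper":0,"tx":0,"ty":0,"tz":0.1,"wx":0,"wy":0,"wz":0}]'

```text
time_s: 18.65
eef_pos: [0.5044, -0.1689, 0.2677]
tool_rot: [-2.521, -1.873, 0.002]
force: [-5.3, 0.2, 16.5]
grip_width: 0.0001
```

```bash
python3 -c "
from h import *
s=env.sense();print(s['time_s'],s['eef_pos'].round(5),s['force'].round(2))"
```

```text
18.65 [ 0.50439 -0.16894  0.26771] [-5.26  0.25 16.53]
```

Cap_0 is solid: 0.8 mm of command gave only 0.3 mm of motion, at 16.5 N. Now cap_2.

Emit:
step_arm --targets '[{"gripper":0,"tx":0,"ty":0,"tz":-10,"wx":0,"wy":0,"wz":0},{"gripper":0,"tx":0,"ty":0,"tz":-25,"wx":0,"wy":0,"wz":0},{"gripper":0,"tx":42,"ty":8,"tz":-25,"wx":0,"wy":0,"wz":0},{"gripper":0,"tx":84,"ty":15,"tz":-25,"wx":0,"wy":0,"wz":0},{"gripper":0,"tx":117,"ty":22,"tz":-25,"wx":0,"wy":0,"wz":0},{"gripper":0,"tx":125,"ty":23.5,"tz":-22,"wx":0,"wy":0,"wz":0},{"gripper":0,"tx":125,"ty":23.5,"tz":-18,"wx":0,"wy":0,"wz":0},{"gripper":0,"tx":125,"ty":23.5,"tz":-15,"wx":0,"wy":0,"wz":0},{"gripper":0,"tx":125,"ty":23.5,"tz":-13,"wx":0,"wy":0,"wz":0},{"gripper":0,"tx":125,"ty":23.5,"tz":-12,"wx":0,"wy":0,"wz":0}]'

```text
time_s: 19.65
eef_pos: [0.5636, -0.0585, 0.2773]
tool_rot: [-2.525, -1.868, 0.001]
force: [-0.2, -0.5, -0.4]
grip_width: 0.0003
```

Emit:
step_arm --targets '[{"gripper":0,"tx":0,"ty":0,"tz":1,"wx":0,"wy":0,"wz":0},{"gripper":0,"tx":0,"ty":0,"tz":2,"wx":0,"wy":0,"wz":0},{"gripper":0,"tx":0,"ty":0,"tz":3,"wx":0,"wy":0,"wz":0},{"gripper":0,"tx":0,"ty":0,"tz":4,"wx":0,"wy":0,"wz":0},{"gripper":0,"tx":0,"ty":0,"tz":4.8,"wx":0,"wy":0,"wz":0},{"gripper":0,"tx":0,"ty":0,"tz":5.4,"wx":0,"wy":0,"wz":0},{"gripper":0,"tx":0,"ty":0,"tz":6,"wx":0,"wy":0,"wz":0},{"gripper":0,"tx":0,"ty":0,"tz":6,"wx":0,"wy":0,"wz":0}]'

```text
time_s: 20.45
eef_pos: [0.564, -0.0578, 0.2733]
tool_rot: [2.522, 1.871, -0.0]
force: [-2.7, -0.6, 9.1]
grip_width: 0.0005
```

Emit:
step_arm --targets '[{"gripper":0,"tx":0,"ty":0,"tz":0.5,"wx":0,"wy":0,"wz":0},{"gripper":0,"tx":0,"ty":0,"tz":1,"wx":0,"wy":0,"wz":0},{"gripper":0,"tx":0,"ty":0,"tz":1.5,"wx":0,"wy":0,"wz":0},{"gripper":0,"tx":0,"ty":0,"tz":2,"wx":0,"wy":0,"wz":0},{"gripper":0,"tx":0,"ty":0,"tz":2,"wx":0,"wy":0,"wz":0}]'

```text
time_s: 20.95
eef_pos: [0.564, -0.0578, 0.2714]
tool_rot: [2.522, 1.871, -0.0]
force: [-4.0, -0.5, 8.8]
grip_width: 0.0003
```

Emit:
step_arm --targets '[{"gripper":0,"tx":0,"ty":0,"tz":0.5,"wx":0,"wy":0,"wz":0},{"gripper":0,"tx":0,"ty":0,"tz":1,"wx":0,"wy":0,"wz":0},{"gripper":0,"tx":0,"ty":0,"tz":1,"wx":0,"wy":0,"wz":0}]'

```text
time_s: 21.25
eef_pos: [0.564, -0.0578, 0.2703]
tool_rot: [2.522, 1.871, -0.0]
force: [-3.3, -1.7, 10.2]
grip_width: 0.0004
```

Emit:
step_arm --targets '[{"gripper":0,"tx":0,"ty":0,"tz":0.4,"wx":0,"wy":0,"wz":0},{"gripper":0,"tx":0,"ty":0,"tz":0.8,"wx":0,"wy":0,"wz":0},{"gripper":0,"tx":0,"ty":0,"tz":0.8,"wx":0,"wy":0,"wz":0}]'

```text
time_s: 21.55
eef_pos: [0.564, -0.0578, 0.2696]
tool_rot: [2.522, 1.871, -0.0]
force: [-1.8, -0.9, 9.7]
grip_width: 0.0006
```

Emit:
step_arm --targets '[{"gripper":0,"tx":0,"ty":0,"tz":0.3,"wx":0,"wy":0,"wz":0},{"gripper":0,"tx":0,"ty":0,"tz":0.6,"wx":0,"wy":0,"wz":0},{"gripper":0,"tx":0,"ty":0,"tz":0.6,"wx":0,"wy":0,"wz":0}]'

```text
time_s: 21.85
eef_pos: [0.5641, -0.0578, 0.2691]
tool_rot: [2.522, 1.871, -0.0]
force: [-2.5, -0.3, 11.0]
grip_width: 0.0005
```

Emit:
step_arm --targets '[{"gripper":0,"tx":0,"ty":0,"tz":0.3,"wx":0,"wy":0,"wz":0},{"gripper":0,"tx":0,"ty":0,"tz":0.5,"wx":0,"wy":0,"wz":0},{"gripper":0,"tx":0,"ty":0,"tz":0.5,"wx":0,"wy":0,"wz":0}]'

```text
time_s: 22.15
eef_pos: [0.564, -0.0578, 0.2688]
tool_rot: [2.522, 1.871, -0.0]
force: [-2.9, -1.1, 11.7]
grip_width: 0.0004
```

Emit:
step_arm --targets '[{"gripper":0,"tx":0,"ty":0,"tz":0.2,"wx":0,"wy":0,"wz":0},{"gripper":0,"tx":0,"ty":0,"tz":0.4,"wx":0,"wy":0,"wz":0},{"gripper":0,"tx":0,"ty":0,"tz":0.4,"wx":0,"wy":0,"wz":0}]'

```text
time_s: 22.45
eef_pos: [0.564, -0.0578, 0.2686]
tool_rot: [2.522, 1.871, -0.0]
force: [-3.2, -0.4, 13.6]
grip_width: 0.0006
```

Emit:
step_arm --targets '[{"gripper":0,"tx":0,"ty":0,"tz":0.2,"wx":0,"wy":0,"wz":0},{"gripper":0,"tx":0,"ty":0,"tz":0.4,"wx":0,"wy":0,"wz":0},{"gripper":0,"tx":0,"ty":0,"tz":0.4,"wx":0,"wy":0,"wz":0}]'

```text
time_s: 22.75
eef_pos: [0.564, -0.0578, 0.2683]
tool_rot: [2.522, 1.871, -0.0]
force: [-3.7, -1.1, 14.3]
grip_width: 0.0006
```

Emit:
step_arm --targets '[{"gripper":0,"tx":0,"ty":0,"tz":0.2,"wx":0,"wy":0,"wz":0},{"gripper":0,"tx":0,"ty":0,"tz":0.2,"wx":0,"wy":0,"wz":0}]'

```text
time_s: 22.95
eef_pos: [0.564, -0.0578, 0.2682]
tool_rot: [2.522, 1.871, -0.0]
force: [-4.1, 0.3, 14.5]
grip_width: 0.0004
```

Emit:
step_arm --targets '[{"gripper":0,"tx":0,"ty":0,"tz":0.2,"wx":0,"wy":0,"wz":0},{"gripper":0,"tx":0,"ty":0,"tz":0.3,"wx":0,"wy":0,"wz":0},{"gripper":0,"tx":0,"ty":0,"tz":0.3,"wx":0,"wy":0,"wz":0}]'

```text
time_s: 23.25
eef_pos: [0.564, -0.0578, 0.2681]
tool_rot: [2.522, 1.871, -0.0]
force: [-4.1, 0.2, 15.4]
grip_width: 0.0007
```

Emit:
step_arm --targets '[{"gripper":0,"tx":0,"ty":0,"tz":0.1,"wx":0,"wy":0,"wz":0},{"gripper":0,"tx":0,"ty":0,"tz":0.1,"wx":0,"wy":0,"wz":0}]'

```text
time_s: 23.45
eef_pos: [0.564, -0.0578, 0.268]
tool_rot: [2.522, 1.871, 0.0]
force: [-4.0, 0.0, 14.7]
grip_width: 0.0005
```

Emit:
step_arm --targets '[{"gripper":0,"tx":0,"ty":0,"tz":0.2,"wx":0,"wy":0,"wz":0},{"gripper":0,"tx":0,"ty":0,"tz":0.2,"wx":0,"wy":0,"wz":0}]'

```text
time_s: 23.65
eef_pos: [0.564, -0.0578, 0.2679]
tool_rot: [2.522, 1.871, 0.0]
force: [-3.4, -0.4, 16.6]
grip_width: 0.0003
```

Emit:
step_arm --targets '[{"gripper":0,"tx":0,"ty":0,"tz":0.1,"wx":0,"wy":0,"wz":0},{"gripper":0,"tx":0,"ty":0,"tz":0.1,"wx":0,"wy":0,"wz":0}]'

```text
time_s: 23.85
eef_pos: [0.564, -0.0578, 0.2679]
tool_rot: [2.522, 1.871, 0.0]
force: [-4.7, 0.1, 16.9]
grip_width: 0.0008
```

Emit:
step_arm --targets '[{"gripper":0,"tx":0,"ty":0,"tz":-10,"wx":0,"wy":0,"wz":0},{"gripper":0,"tx":0,"ty":0,"tz":-24,"wx":0,"wy":0,"wz":0},{"gripper":0,"tx":-33,"ty":23,"tz":-25,"wx":0,"wy":0,"wz":0},{"gripper":0,"tx":-66,"ty":46,"tz":-25,"wx":0,"wy":0,"wz":0},{"gripper":0,"tx":-73,"ty":51,"tz":-25,"wx":0,"wy":0,"wz":0},{"gripper":0,"tx":-73,"ty":51,"tz":-20,"wx":0,"wy":0,"wz":0},{"gripper":0,"tx":-73,"ty":51,"tz":-16,"wx":0,"wy":0,"wz":0},{"gripper":0,"tx":-73,"ty":51,"tz":-13,"wx":0,"wy":0,"wz":0},{"gripper":0,"tx":-73,"ty":51,"tz":-12,"wx":0,"wy":0,"wz":0}]'

```text
time_s: 24.75
eef_pos: [0.5911, -0.1406, 0.2763]
tool_rot: [-2.52, -1.872, 0.002]
force: [-0.3, 0.1, -0.3]
grip_width: 0.0005
```

```bash
python3 c.py h
```

```text
24.75 [ 0.5911 -0.1406  0.2763] [-0.3   0.14 -0.26]
```

View pics/s_h.png

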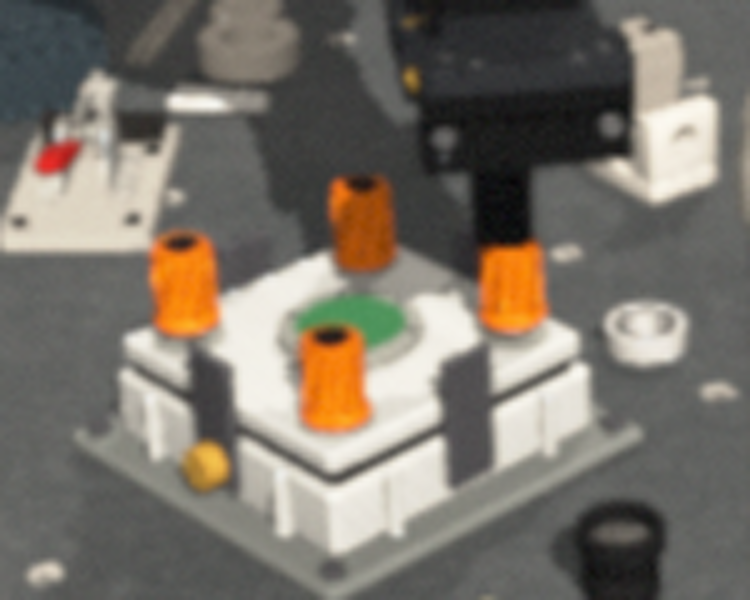

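Caps 0 and 2 are down and the cover is level, with the finger just above cap_1. I press cap_1.

Emit:
step_arm --targets '[{"gripper":0,"tx":0,"ty":0,"tz":1,"wx":0,"wy":0,"wz":0},{"gripper":0,"tx":0,"ty":0,"tz":2,"wx":0,"wy":0,"wz":0},{"gripper":0,"tx":0,"ty":0,"tz":3,"wx":0,"wy":0,"wz":0},{"gripper":0,"tx":0,"ty":0,"tz":4,"wx":0,"wy":0,"wz":0},{"gripper":0,"tx":0,"ty":0,"tz":5,"wx":0,"wy":0,"wz":0},{"gripper":0,"tx":0,"ty":0,"tz":6,"wx":0,"wy":0,"wz":0},{"gripper":0,"tx":0,"ty":0,"tz":7,"wx":0,"wy":0,"wz":0},{"gripper":0,"tx":0,"ty":0,"tz":7.5,"wx":0,"wy":0,"wz":0},{"gripper":0,"tx":0,"ty":0,"tz":7.5,"wx":0,"wy":0,"wz":0}]'

```text
time_s: 25.7
eef_pos: [0.5917, -0.1418, 0.2708]
tool_rot: [2.524, 1.871, 0.001]
force: [-1.1, 0.8, 6.0]
grip_width: 0.0007
```

Emit:
step_arm --targets '[{"gripper":0,"tx":0,"ty":0,"tz":0.4,"wx":0,"wy":0,"wz":0},{"gripper":0,"tx":0,"ty":0,"tz":0.8,"wx":0,"wy":0,"wz":0},{"gripper":0,"tx":0,"ty":0,"tz":0.8,"wx":0,"wy":0,"wz":0}]'

```text
time_s: 26.0
eef_pos: [0.5917, -0.1418, 0.2701]
tool_rot: [2.523, 1.871, 0.001]
force: [-1.4, 1.6, 7.2]
grip_width: 0.0007
```

Emit:
step_arm --targets '[{"gripper":0,"tx":0,"ty":0,"tz":0.4,"wx":0,"wy":0,"wz":0},{"gripper":0,"tx":0,"ty":0,"tz":0.8,"wx":0,"wy":0,"wz":0},{"gripper":0,"tx":0,"ty":0,"tz":0.8,"wx":0,"wy":0,"wz":0}]'

```text
time_s: 26.3
eef_pos: [0.5917, -0.1418, 0.2695]
tool_rot: [2.523, 1.871, 0.001]
force: [-0.8, 1.9, 7.5]
grip_width: 0.0004
```

Emit:
step_arm --targets '[{"gripper":0,"tx":0,"ty":0,"tz":0.3,"wx":0,"wy":0,"wz":0},{"gripper":0,"tx":0,"ty":0,"tz":0.5,"wx":0,"wy":0,"wz":0},{"gripper":0,"tx":0,"ty":0,"tz":0.5,"wx":0,"wy":0,"wz":0}]'

```text
time_s: 26.6
eef_pos: [0.5917, -0.1417, 0.2692]
tool_rot: [2.523, 1.871, 0.001]
force: [-2.5, 1.9, 9.5]
grip_width: 0.0006
```

Emit:
step_arm --targets '[{"gripper":0,"tx":0,"ty":0,"tz":0.3,"wx":0,"wy":0,"wz":0},{"gripper":0,"tx":0,"ty":0,"tz":0.6,"wx":0,"wy":0,"wz":0},{"gripper":0,"tx":0,"ty":0,"tz":0.6,"wx":0,"wy":0,"wz":0}]'

```text
time_s: 26.9
eef_pos: [0.5917, -0.1417, 0.2689]
tool_rot: [2.523, 1.871, 0.001]
force: [-2.6, 1.8, 10.5]
grip_width: 0.0006
```

Emit:
step_arm --targets '[{"gripper":0,"tx":0,"ty":0,"tz":0.2,"wx":0,"wy":0,"wz":0},{"gripper":0,"tx":0,"ty":0,"tz":0.4,"wx":0,"wy":0,"wz":0},{"gripper":0,"tx":0,"ty":0,"tz":0.4,"wx":0,"wy":0,"wz":0}]'

```text
time_s: 27.2
eef_pos: [0.5918, -0.1417, 0.2687]
tool_rot: [2.523, 1.871, 0.001]
force: [-2.4, 2.4, 10.9]
grip_width: 0.0004
```

Emit:
step_arm --targets '[{"gripper":0,"tx":0,"ty":0,"tz":0.3,"wx":0,"wy":0,"wz":0},{"gripper":0,"tx":0,"ty":0,"tz":0.5,"wx":0,"wy":0,"wz":0},{"gripper":0,"tx":0,"ty":0,"tz":0.5,"wx":0,"wy":0,"wz":0}]'

```text
time_s: 27.5
eef_pos: [0.5917, -0.1417, 0.2684]
tool_rot: [2.523, 1.871, 0.001]
force: [-3.0, 2.2, 12.5]
grip_width: 0.0005
```

Emit:
step_arm --targets '[{"gripper":0,"tx":0,"ty":0,"tz":0.2,"wx":0,"wy":0,"wz":0},{"gripper":0,"tx":0,"ty":0,"tz":0.4,"wx":0,"wy":0,"wz":0},{"gripper":0,"tx":0,"ty":0,"tz":0.4,"wx":0,"wy":0,"wz":0}]'

```text
time_s: 27.8
eef_pos: [0.5917, -0.1418, 0.2682]
tool_rot: [2.523, 1.871, 0.001]
force: [-3.6, 2.5, 13.6]
grip_width: 0.0005
```

Emit:
step_arm --targets '[{"gripper":0,"tx":0,"ty":0,"tz":0.2,"wx":0,"wy":0,"wz":0},{"gripper":0,"tx":0,"ty":0,"tz":0.4,"wx":0,"wy":0,"wz":0},{"gripper":0,"tx":0,"ty":0,"tz":0.4,"wx":0,"wy":0,"wz":0}]'

```text
time_s: 28.1
eef_pos: [0.5917, -0.1417, 0.268]
tool_rot: [2.523, 1.871, 0.001]
force: [-3.2, 2.4, 14.9]
grip_width: 0.0008
```

Emit:
step_arm --targets '[{"gripper":0,"tx":0,"ty":0,"tz":0.2,"wx":0,"wy":0,"wz":0},{"gripper":0,"tx":0,"ty":0,"tz":0.2,"wx":0,"wy":0,"wz":0}]'

```text
time_s: 28.3
eef_pos: [0.5917, -0.1417, 0.2679]
tool_rot: [2.523, 1.871, 0.001]
force: [-3.9, 2.6, 14.4]
grip_width: 0.0003
```

Emit:
step_arm --targets '[{"gripper":0,"tx":0,"ty":0,"tz":0.2,"wx":0,"wy":0,"wz":0},{"gripper":0,"tx":0,"ty":0,"tz":0.3,"wx":0,"wy":0,"wz":0},{"gripper":0,"tx":0,"ty":0,"tz":0.3,"wx":0,"wy":0,"wz":0}]'

```text
time_s: 28.6
eef_pos: [0.5917, -0.1417, 0.2678]
tool_rot: [2.523, 1.871, 0.001]
force: [-3.8, 2.4, 15.9]
grip_width: 0.0006
```

Emit:
step_arm --targets '[{"gripper":0,"tx":0,"ty":0,"tz":0.1,"wx":0,"wy":0,"wz":0},{"gripper":0,"tx":0,"ty":0,"tz":0.1,"wx":0,"wy":0,"wz":0}]'

```text
time_s: 28.8
eef_pos: [0.5917, -0.1417, 0.2677]
tool_rot: [2.523, 1.871, 0.001]
force: [-3.7, 2.5, 16.5]
grip_width: 0.0005
```

Emit:
step_arm --targets '[{"gripper":0,"tx":0,"ty":0,"tz":0.1,"wx":0,"wy":0,"wz":0},{"gripper":0,"tx":0,"ty":0,"tz":0.1,"wx":0,"wy":0,"wz":0}]'

```text
time_s: 29.0
eef_pos: [0.5917, -0.1417, 0.2677]
tool_rot: [2.523, 1.871, 0.001]
force: [-4.7, 1.3, 15.9]
grip_width: 0.0003
```

Emit:
step_arm --targets '[{"gripper":0,"tx":0,"ty":0,"tz":-10,"wx":0,"wy":0,"wz":0},{"gripper":0,"tx":0,"ty":0,"tz":-25,"wx":0,"wy":0,"wz":0},{"gripper":0,"tx":7,"ty":-42,"tz":-26,"wx":0,"wy":0,"wz":0},{"gripper":0,"tx":14,"ty":-84,"tz":-26,"wx":0,"wy":0,"wz":0},{"gripper":0,"tx":19,"ty":-118,"tz":-26,"wx":0,"wy":0,"wz":0},{"gripper":0,"tx":20,"ty":-125,"tz":-24,"wx":0,"wy":0,"wz":0},{"gripper":0,"tx":20,"ty":-125,"tz":-19,"wx":0,"wy":0,"wz":0},{"gripper":0,"tx":20,"ty":-125,"tz":-15,"wx":0,"wy":0,"wz":0},{"gripper":0,"tx":20,"ty":-125,"tz":-13,"wx":0,"wy":0,"wz":0},{"gripper":0,"tx":20,"ty":-125,"tz":-12.5,"wx":0,"wy":0,"wz":0}]'

```text
time_s: 30.0
eef_pos: [0.479, -0.0872, 0.2766]
tool_rot: [2.523, 1.87, 0.0]
force: [-0.4, -0.8, 0.8]
grip_width: 0.0004
```

Emit:
step_arm --targets '[{"gripper":0,"tx":0,"ty":0,"tz":1,"wx":0,"wy":0,"wz":0},{"gripper":0,"tx":0,"ty":0,"tz":2,"wx":0,"wy":0,"wz":0},{"gripper":0,"tx":0,"ty":0,"tz":3,"wx":0,"wy":0,"wz":0},{"gripper":0,"tx":0,"ty":0,"tz":4,"wx":0,"wy":0,"wz":0},{"gripper":0,"tx":0,"ty":0,"tz":5,"wx":0,"wy":0,"wz":0},{"gripper":0,"tx":0,"ty":0,"tz":6,"wx":0,"wy":0,"wz":0},{"gripper":0,"tx":0,"ty":0,"tz":7,"wx":0,"wy":0,"wz":0},{"gripper":0,"tx":0,"ty":0,"tz":7.5,"wx":0,"wy":0,"wz":0},{"gripper":0,"tx":0,"ty":0,"tz":7.5,"wx":0,"wy":0,"wz":0}]'

```text
time_s: 30.9
eef_pos: [0.4781, -0.0867, 0.2703]
tool_rot: [2.523, 1.871, 0.001]
force: [-0.4, -0.3, 5.5]
grip_width: 0.0005
```

Emit:
step_arm --targets '[{"gripper":0,"tx":0,"ty":0,"tz":0.5,"wx":0,"wy":0,"wz":0},{"gripper":0,"tx":0,"ty":0,"tz":1,"wx":0,"wy":0,"wz":0},{"gripper":0,"tx":0,"ty":0,"tz":1,"wx":0,"wy":0,"wz":0}]'

```text
time_s: 31.2
eef_pos: [0.4781, -0.0867, 0.2694]
tool_rot: [2.522, 1.871, 0.001]
force: [-1.0, -0.2, 6.6]
grip_width: 0.0005
```

Emit:
step_arm --targets '[{"gripper":0,"tx":0,"ty":0,"tz":0.4,"wx":0,"wy":0,"wz":0},{"gripper":0,"tx":0,"ty":0,"tz":0.8,"wx":0,"wy":0,"wz":0},{"gripper":0,"tx":0,"ty":0,"tz":0.8,"wx":0,"wy":0,"wz":0}]'

```text
time_s: 31.5
eef_pos: [0.4781, -0.0867, 0.2689]
tool_rot: [2.522, 1.87, 0.001]
force: [-2.0, 0.8, 9.3]
grip_width: 0.0001
```

Emit:
step_arm --targets '[{"gripper":0,"tx":0,"ty":0,"tz":0.3,"wx":0,"wy":0,"wz":0},{"gripper":0,"tx":0,"ty":0,"tz":0.6,"wx":0,"wy":0,"wz":0},{"gripper":0,"tx":0,"ty":0,"tz":0.6,"wx":0,"wy":0,"wz":0}]'

```text
time_s: 31.8
eef_pos: [0.4781, -0.0867, 0.2685]
tool_rot: [2.522, 1.87, 0.001]
force: [-2.3, 0.3, 12.0]
grip_width: 0.0007
```

Emit:
step_arm --targets '[{"gripper":0,"tx":0,"ty":0,"tz":0.2,"wx":0,"wy":0,"wz":0},{"gripper":0,"tx":0,"ty":0,"tz":0.4,"wx":0,"wy":0,"wz":0},{"gripper":0,"tx":0,"ty":0,"tz":0.4,"wx":0,"wy":0,"wz":0}]'

```text
time_s: 32.1
eef_pos: [0.4781, -0.0867, 0.2683]
tool_rot: [2.522, 1.87, 0.001]
force: [-2.1, 0.2, 13.5]
grip_width: 0.0005
```

Emit:
step_arm --targets '[{"gripper":0,"tx":0,"ty":0,"tz":0.2,"wx":0,"wy":0,"wz":0},{"gripper":0,"tx":0,"ty":0,"tz":0.4,"wx":0,"wy":0,"wz":0},{"gripper":0,"tx":0,"ty":0,"tz":0.4,"wx":0,"wy":0,"wz":0}]'

```text
time_s: 32.4
eef_pos: [0.4781, -0.0867, 0.2681]
tool_rot: [2.522, 1.87, 0.001]
force: [-1.9, -0.1, 14.9]
grip_width: 0.0005
```

Emit:
step_arm --targets '[{"gripper":0,"tx":0,"ty":0,"tz":0.2,"wx":0,"wy":0,"wz":0},{"gripper":0,"tx":0,"ty":0,"tz":0.2,"wx":0,"wy":0,"wz":0}]'

```text
time_s: 32.6
eef_pos: [0.4781, -0.0867, 0.2679]
tool_rot: [2.522, 1.87, 0.001]
force: [-2.8, 0.8, 14.4]
grip_width: 0.0002
```

Emit:
step_arm --targets '[{"gripper":0,"tx":0,"ty":0,"tz":0.2,"wx":0,"wy":0,"wz":0},{"gripper":0,"tx":0,"ty":0,"tz":0.3,"wx":0,"wy":0,"wz":0},{"gripper":0,"tx":0,"ty":0,"tz":0.3,"wx":0,"wy":0,"wz":0}]'

```text
time_s: 32.9
eef_pos: [0.4781, -0.0867, 0.2678]
tool_rot: [2.522, 1.87, 0.001]
force: [-2.2, 1.0, 15.5]
grip_width: 0.0008
```

Emit:
step_arm --targets '[{"gripper":0,"tx":0,"ty":0,"tz":0.1,"wx":0,"wy":0,"wz":0},{"gripper":0,"tx":0,"ty":0,"tz":0.1,"wx":0,"wy":0,"wz":0}]'

```text
time_s: 33.1
eef_pos: [0.4781, -0.0867, 0.2677]
tool_rot: [2.522, 1.87, 0.001]
force: [-3.0, 0.6, 17.2]
grip_width: 0.0007
```

All four are solid at eef z 0.2677–0.2679. I have time for one check pass, re-pressing each cap to about 17 N in the same order.

Emit:
step_arm --targets '[{"gripper":0,"tx":0,"ty":0,"tz":-8,"wx":0,"wy":0,"wz":0},{"gripper":0,"tx":-8,"ty":6,"tz":-15,"wx":0,"wy":0,"wz":0},{"gripper":0,"tx":-40,"ty":28,"tz":-15,"wx":0,"wy":0,"wz":0},{"gripper":0,"tx":-68,"ty":48,"tz":-15,"wx":0,"wy":0,"wz":0},{"gripper":0,"tx":-73,"ty":51,"tz":-15,"wx":0,"wy":0,"wz":0},{"gripper":0,"tx":-73,"ty":51,"tz":-12,"wx":0,"wy":0,"wz":0},{"gripper":0,"tx":-73,"ty":51,"tz":-9,"wx":0,"wy":0,"wz":0},{"gripper":0,"tx":-73,"ty":51,"tz":-7,"wx":0,"wy":0,"wz":0},{"gripper":0,"tx":-73,"ty":51,"tz":-6,"wx":0,"wy":0,"wz":0},{"gripper":0,"tx":-73,"ty":51,"tz":-6,"wx":0,"wy":0,"wz":0}]'

```text
time_s: 34.1
eef_pos: [0.5053, -0.1705, 0.2715]
tool_rot: [-2.522, -1.872, 0.001]
force: [-0.7, -0.8, 0.1]
grip_width: 0.0002
```

```bash
python3 c.py i
```

```text
34.1 [ 0.5053 -0.1705  0.2715] [-0.66 -0.79  0.12]
```

View pics/s_i.png

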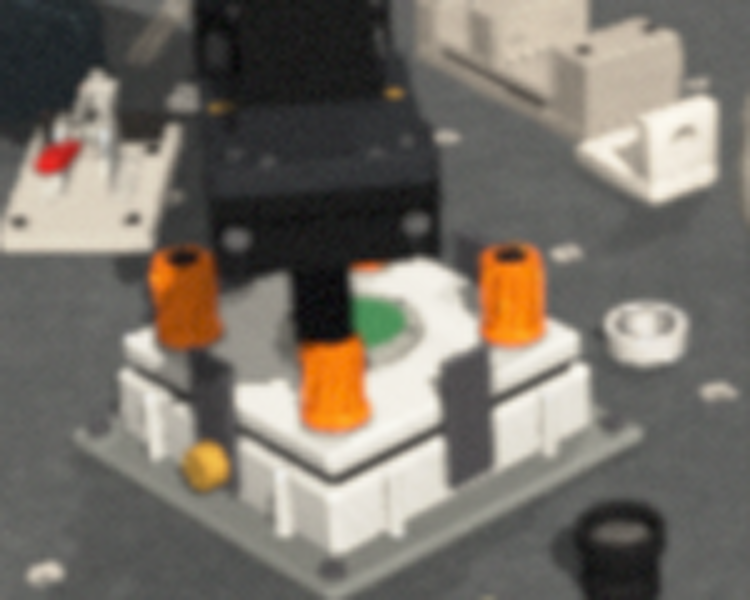

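Emit:
step_arm --targets '[{"gripper":0,"tx":0,"ty":0,"tz":1,"wx":0,"wy":0,"wz":0},{"gripper":0,"tx":0,"ty":0,"tz":2,"wx":0,"wy":0,"wz":0},{"gripper":0,"tx":0,"ty":0,"tz":3,"wx":0,"wy":0,"wz":0},{"gripper":0,"tx":0,"ty":0,"tz":3.8,"wx":0,"wy":0,"wz":0},{"gripper":0,"tx":0,"ty":0,"tz":4.4,"wx":0,"wy":0,"wz":0},{"gripper":0,"tx":0,"ty":0,"tz":4.8,"wx":0,"wy":0,"wz":0},{"gripper":0,"tx":0,"ty":0,"tz":4.8,"wx":0,"wy":0,"wz":0}]'

```text
time_s: 34.85
eef_pos: [0.5055, -0.1712, 0.2684]
tool_rot: [2.523, 1.871, 0.0]
force: [-2.2, 1.1, 10.6]
grip_width: 0.0002
```

Emit:
step_arm --targets '[{"gripper":0,"tx":0,"ty":0,"tz":0.3,"wx":0,"wy":0,"wz":0},{"gripper":0,"tx":0,"ty":0,"tz":0.4,"wx":0,"wy":0,"wz":0},{"gripper":0,"tx":0,"ty":0,"tz":0.4,"wx":0,"wy":0,"wz":0}]'

```text
time_s: 35.15
eef_pos: [0.5055, -0.1712, 0.2683]
tool_rot: [2.523, 1.871, 0.001]
force: [-3.0, 1.1, 13.9]
grip_width: 0.0007
```

Emit:
step_arm --targets '[{"gripper":0,"tx":0,"ty":0,"tz":0.2,"wx":0,"wy":0,"wz":0},{"gripper":0,"tx":0,"ty":0,"tz":0.3,"wx":0,"wy":0,"wz":0},{"gripper":0,"tx":0,"ty":0,"tz":0.3,"wx":0,"wy":0,"wz":0}]'

```text
time_s: 35.45
eef_pos: [0.5055, -0.1712, 0.2682]
tool_rot: [2.523, 1.871, 0.001]
force: [-3.1, 1.9, 14.5]
grip_width: 0.0002
```

Emit:
step_arm --targets '[{"gripper":0,"tx":0,"ty":0,"tz":0.2,"wx":0,"wy":0,"wz":0},{"gripper":0,"tx":0,"ty":0,"tz":0.2,"wx":0,"wy":0,"wz":0}]'

```text
time_s: 35.65
eef_pos: [0.5055, -0.1712, 0.268]
tool_rot: [2.523, 1.871, 0.001]
force: [-3.8, 1.5, 15.2]
grip_width: 0.0005
```

Emit:
step_arm --targets '[{"gripper":0,"tx":0,"ty":0,"tz":0.2,"wx":0,"wy":0,"wz":0},{"gripper":0,"tx":0,"ty":0,"tz":0.2,"wx":0,"wy":0,"wz":0}]'

```text
time_s: 35.85
eef_pos: [0.5055, -0.1712, 0.2679]
tool_rot: [2.523, 1.871, 0.001]
force: [-3.6, 2.3, 14.5]
grip_width: 0.0007
```

Emit:
step_arm --targets '[{"gripper":0,"tx":0,"ty":0,"tz":0.1,"wx":0,"wy":0,"wz":0},{"gripper":0,"tx":0,"ty":0,"tz":0.1,"wx":0,"wy":0,"wz":0}]'

```text
time_s: 36.05
eef_pos: [0.5055, -0.1712, 0.2679]
tool_rot: [2.523, 1.871, 0.001]
force: [-2.7, 2.4, 16.2]
grip_width: 0.0006
```

Emit:
step_arm --targets '[{"gripper":0,"tx":0,"ty":0,"tz":0.2,"wx":0,"wy":0,"wz":0},{"gripper":0,"tx":0,"ty":0,"tz":0.2,"wx":0,"wy":0,"wz":0}]'

```text
time_s: 36.25
eef_pos: [0.5055, -0.1712, 0.2677]
tool_rot: [2.523, 1.871, 0.001]
force: [-4.5, 2.3, 15.3]
grip_width: 0.0003
```

Emit:
step_arm --targets '[{"gripper":0,"tx":0,"ty":0,"tz":0,"wx":0,"wy":0,"wz":0}]'

```text
time_s: 36.35
eef_pos: [0.5055, -0.1712, 0.2677]
tool_rot: [2.523, 1.871, 0.001]
force: [-2.6, 1.6, 16.6]
grip_width: 0.0007
```

Emit:
step_arm --targets '[{"gripper":0,"tx":0,"ty":0,"tz":0,"wx":0,"wy":0,"wz":0}]'

```text
time_s: 36.45
eef_pos: [0.5055, -0.1712, 0.2677]
tool_rot: [2.523, 1.871, 0.001]
force: [-3.3, 0.5, 16.3]
grip_width: 0.0004
```

Emit:
step_arm --targets '[{"gripper":0,"tx":0,"ty":0,"tz":0.2,"wx":0,"wy":0,"wz":0},{"gripper":0,"tx":0,"ty":0,"tz":0.2,"wx":0,"wy":0,"wz":0}]'

```text
time_s: 36.65
eef_pos: [0.5055, -0.1712, 0.2676]
tool_rot: [2.523, 1.871, 0.001]
force: [-3.0, 1.8, 16.8]
grip_width: 0.0005
```

Emit:
step_arm --targets '[{"gripper":0,"tx":0,"ty":0,"tz":0,"wx":0,"wy":0,"wz":0}]'

```text
time_s: 36.75
eef_pos: [0.5055, -0.1712, 0.2676]
tool_rot: [2.523, 1.871, 0.001]
force: [-3.2, 2.0, 17.0]
grip_width: 0.0006
```

Emit:
step_arm --targets '[{"gripper":0,"tx":0,"ty":0,"tz":0,"wx":0,"wy":0,"wz":0}]'

```text
time_s: 36.85
eef_pos: [0.5055, -0.1712, 0.2676]
tool_rot: [2.523, 1.871, 0.001]
force: [-2.9, 1.1, 16.5]
grip_width: 0.0006
```

Emit:
step_arm --targets '[{"gripper":0,"tx":0,"ty":0,"tz":-8,"wx":0,"wy":0,"wz":0},{"gripper":0,"tx":6,"ty":1,"tz":-18,"wx":0,"wy":0,"wz":0},{"gripper":0,"tx":46,"ty":8,"tz":-18,"wx":0,"wy":0,"wz":0},{"gripper":0,"tx":88,"ty":16,"tz":-18,"wx":0,"wy":0,"wz":0},{"gripper":0,"tx":119,"ty":22,"tz":-18,"wx":0,"wy":0,"wz":0},{"gripper":0,"tx":125.5,"ty":23.5,"tz":-16,"wx":0,"wy":0,"wz":0},{"gripper":0,"tx":125.5,"ty":23.5,"tz":-11,"wx":0,"wy":0,"wz":0},{"gripper":0,"tx":125.5,"ty":23.5,"tz":-8,"wx":0,"wy":0,"wz":0},{"gripper":0,"tx":125.5,"ty":23.5,"tz":-6,"wx":0,"wy":0,"wz":0},{"gripper":0,"tx":125.5,"ty":23.5,"tz":-6,"wx":0,"wy":0,"wz":0}]'

```text
time_s: 37.85
eef_pos: [0.5639, -0.0591, 0.2708]
tool_rot: [-2.524, -1.868, 0.002]
force: [-1.7, 1.3, -0.5]
grip_width: 0.0007
```

Emit:
step_arm --targets '[{"gripper":0,"tx":0,"ty":0,"tz":1,"wx":0,"wy":0,"wz":0},{"gripper":0,"tx":0,"ty":0,"tz":2,"wx":0,"wy":0,"wz":0},{"gripper":0,"tx":0,"ty":0,"tz":3,"wx":0,"wy":0,"wz":0},{"gripper":0,"tx":0,"ty":0,"tz":3.8,"wx":0,"wy":0,"wz":0},{"gripper":0,"tx":0,"ty":0,"tz":4.4,"wx":0,"wy":0,"wz":0},{"gripper":0,"tx":0,"ty":0,"tz":4.8,"wx":0,"wy":0,"wz":0},{"gripper":0,"tx":0,"ty":0,"tz":4.8,"wx":0,"wy":0,"wz":0}]'

```text
time_s: 38.55
eef_pos: [0.5644, -0.0582, 0.2684]
tool_rot: [2.522, 1.871, 0.0]
force: [-2.9, -0.3, 11.6]
grip_width: 0.0003
```

Emit:
step_arm --targets '[{"gripper":0,"tx":0,"ty":0,"tz":0.3,"wx":0,"wy":0,"wz":0},{"gripper":0,"tx":0,"ty":0,"tz":0.5,"wx":0,"wy":0,"wz":0},{"gripper":0,"tx":0,"ty":0,"tz":0.5,"wx":0,"wy":0,"wz":0}]'

```text
time_s: 38.85
eef_pos: [0.5644, -0.0582, 0.2682]
tool_rot: [2.522, 1.871, 0.0]
force: [-4.1, 0.3, 13.3]
grip_width: 0.0006
```

Emit:
step_arm --targets '[{"gripper":0,"tx":0,"ty":0,"tz":0.2,"wx":0,"wy":0,"wz":0},{"gripper":0,"tx":0,"ty":0,"tz":0.4,"wx":0,"wy":0,"wz":0},{"gripper":0,"tx":0,"ty":0,"tz":0.4,"wx":0,"wy":0,"wz":0}]'

```text
time_s: 39.15
eef_pos: [0.5644, -0.0582, 0.268]
tool_rot: [2.522, 1.871, 0.0]
force: [-3.5, -0.6, 14.9]
grip_width: 0.0003
```

Emit:
step_arm --targets '[{"gripper":0,"tx":0,"ty":0,"tz":0.2,"wx":0,"wy":0,"wz":0},{"gripper":0,"tx":0,"ty":0,"tz":0.2,"wx":0,"wy":0,"wz":0}]'

```text
time_s: 39.35
eef_pos: [0.5644, -0.0582, 0.2679]
tool_rot: [2.522, 1.871, 0.0]
force: [-3.9, 0.5, 15.1]
grip_width: 0.0003
```

Emit:
step_arm --targets '[{"gripper":0,"tx":0,"ty":0,"tz":0.2,"wx":0,"wy":0,"wz":0},{"gripper":0,"tx":0,"ty":0,"tz":0.2,"wx":0,"wy":0,"wz":0}]'

```text
time_s: 39.55
eef_pos: [0.5644, -0.0582, 0.2678]
tool_rot: [2.522, 1.871, 0.0]
force: [-4.2, -0.3, 16.4]
grip_width: 0.0001
```

Emit:
step_arm --targets '[{"gripper":0,"tx":0,"ty":0,"tz":0.2,"wx":0,"wy":0,"wz":0},{"gripper":0,"tx":0,"ty":0,"tz":0.2,"wx":0,"wy":0,"wz":0}]'

```text
time_s: 39.75
eef_pos: [0.5644, -0.0582, 0.2677]
tool_rot: [2.522, 1.871, 0.0]
force: [-3.6, -0.6, 16.1]
grip_width: 0.0006
```

Emit:
step_arm --targets '[{"gripper":0,"tx":0,"ty":0,"tz":0,"wx":0,"wy":0,"wz":0}]'

```text
time_s: 39.85
eef_pos: [0.5644, -0.0582, 0.2677]
tool_rot: [2.522, 1.871, 0.0]
force: [-4.0, -0.4, 15.9]
grip_width: 0.0008
```

Emit:
step_arm --targets '[{"gripper":0,"tx":0,"ty":0,"tz":0.2,"wx":0,"wy":0,"wz":0},{"gripper":0,"tx":0,"ty":0,"tz":0.2,"wx":0,"wy":0,"wz":0}]'

```text
time_s: 40.05
eef_pos: [0.5644, -0.0582, 0.2676]
tool_rot: [2.522, 1.871, 0.0]
force: [-4.0, 0.0, 17.0]
grip_width: 0.0006
```

Emit:
step_arm --targets '[{"gripper":0,"tx":0,"ty":0,"tz":0,"wx":0,"wy":0,"wz":0}]'

```text
time_s: 40.15
eef_pos: [0.5644, -0.0582, 0.2676]
tool_rot: [2.522, 1.871, 0.0]
force: [-5.0, -1.3, 17.3]
grip_width: 0.0004
```

Emit:
step_arm --targets '[{"gripper":0,"tx":0,"ty":0,"tz":-8,"wx":0,"wy":0,"wz":0},{"gripper":0,"tx":-5,"ty":3,"tz":-18,"wx":0,"wy":0,"wz":0},{"gripper":0,"tx":-37,"ty":26,"tz":-18,"wx":0,"wy":0,"wz":0},{"gripper":0,"tx":-68,"ty":48,"tz":-18,"wx":0,"wy":0,"wz":0},{"gripper":0,"tx":-73,"ty":51,"tz":-16,"wx":0,"wy":0,"wz":0},{"gripper":0,"tx":-73,"ty":51,"tz":-12,"wx":0,"wy":0,"wz":0},{"gripper":0,"tx":-73,"ty":51,"tz":-9,"wx":0,"wy":0,"wz":0},{"gripper":0,"tx":-73,"ty":51,"tz":-7,"wx":0,"wy":0,"wz":0},{"gripper":0,"tx":-73,"ty":51,"tz":-6,"wx":0,"wy":0,"wz":0},{"gripper":0,"tx":-73,"ty":51,"tz":-6,"wx":0,"wy":0,"wz":0}]'

```text
time_s: 41.15
eef_pos: [0.5919, -0.1418, 0.2706]
tool_rot: [-2.522, -1.872, 0.001]
force: [-0.7, -0.1, 0.4]
grip_width: 0.0005
```

Emit:
step_arm --targets '[{"gripper":0,"tx":0,"ty":0,"tz":1,"wx":0,"wy":0,"wz":0},{"gripper":0,"tx":0,"ty":0,"tz":2,"wx":0,"wy":0,"wz":0},{"gripper":0,"tx":0,"ty":0,"tz":3,"wx":0,"wy":0,"wz":0},{"gripper":0,"tx":0,"ty":0,"tz":3.8,"wx":0,"wy":0,"wz":0},{"gripper":0,"tx":0,"ty":0,"tz":4.4,"wx":0,"wy":0,"wz":0},{"gripper":0,"tx":0,"ty":0,"tz":4.8,"wx":0,"wy":0,"wz":0},{"gripper":0,"tx":0,"ty":0,"tz":4.8,"wx":0,"wy":0,"wz":0}]'

```text
time_s: 41.85
eef_pos: [0.5921, -0.1426, 0.2683]
tool_rot: [2.523, 1.871, 0.001]
force: [-3.4, 1.8, 12.7]
grip_width: 0.0006
```

Emit:
step_arm --targets '[{"gripper":0,"tx":0,"ty":0,"tz":0.3,"wx":0,"wy":0,"wz":0},{"gripper":0,"tx":0,"ty":0,"tz":0.5,"wx":0,"wy":0,"wz":0},{"gripper":0,"tx":0,"ty":0,"tz":0.5,"wx":0,"wy":0,"wz":0}]'

```text
time_s: 42.15
eef_pos: [0.5921, -0.1425, 0.2681]
tool_rot: [2.523, 1.871, 0.001]
force: [-3.4, 1.4, 13.0]
grip_width: 0.0002
```

Emit:
step_arm --targets '[{"gripper":0,"tx":0,"ty":0,"tz":0.3,"wx":0,"wy":0,"wz":0},{"gripper":0,"tx":0,"ty":0,"tz":0.3,"wx":0,"wy":0,"wz":0}]'

```text
time_s: 42.35
eef_pos: [0.5921, -0.1426, 0.268]
tool_rot: [2.523, 1.871, 0.001]
force: [-4.5, 2.0, 15.7]
grip_width: 0.0006
```

Emit:
step_arm --targets '[{"gripper":0,"tx":0,"ty":0,"tz":0.2,"wx":0,"wy":0,"wz":0},{"gripper":0,"tx":0,"ty":0,"tz":0.2,"wx":0,"wy":0,"wz":0}]'

```text
time_s: 42.55
eef_pos: [0.5921, -0.1425, 0.2679]
tool_rot: [2.523, 1.871, 0.001]
force: [-3.8, 2.0, 14.6]
grip_width: 0.0007
```

Emit:
step_arm --targets '[{"gripper":0,"tx":0,"ty":0,"tz":0.2,"wx":0,"wy":0,"wz":0},{"gripper":0,"tx":0,"ty":0,"tz":0.3,"wx":0,"wy":0,"wz":0},{"gripper":0,"tx":0,"ty":0,"tz":0.3,"wx":0,"wy":0,"wz":0}]'

```text
time_s: 42.85
eef_pos: [0.592, -0.1425, 0.2678]
tool_rot: [2.523, 1.871, 0.001]
force: [-4.8, 2.0, 16.6]
grip_width: 0.0002
```

Emit:
step_arm --targets '[{"gripper":0,"tx":0,"ty":0,"tz":0.2,"wx":0,"wy":0,"wz":0},{"gripper":0,"tx":0,"ty":0,"tz":0.2,"wx":0,"wy":0,"wz":0}]'

```text
time_s: 43.05
eef_pos: [0.5921, -0.1425, 0.2677]
tool_rot: [2.523, 1.871, 0.001]
force: [-4.1, 2.7, 16.8]
grip_width: 0.0005
```

Emit:
step_arm --targets '[{"gripper":0,"tx":0,"ty":0,"tz":0,"wx":0,"wy":0,"wz":0}]'

```text
time_s: 43.15
eef_pos: [0.5921, -0.1425, 0.2677]
tool_rot: [2.523, 1.871, 0.001]
force: [-4.3, 2.1, 16.8]
grip_width: 0.0006
```

Emit:
step_arm --targets '[{"gripper":0,"tx":0,"ty":0,"tz":-8,"wx":0,"wy":0,"wz":0},{"gripper":0,"tx":1,"ty":-6,"tz":-18,"wx":0,"wy":0,"wz":0},{"gripper":0,"tx":8,"ty":-48,"tz":-18,"wx":0,"wy":0,"wz":0},{"gripper":0,"tx":15,"ty":-90,"tz":-18,"wx":0,"wy":0,"wz":0},{"gripper":0,"tx":20,"ty":-119,"tz":-18,"wx":0,"wy":0,"wz":0},{"gripper":0,"tx":21,"ty":-125,"tz":-16,"wx":0,"wy":0,"wz":0},{"gripper":0,"tx":21,"ty":-125,"tz":-11,"wx":0,"wy":0,"wz":0},{"gripper":0,"tx":21,"ty":-125,"tz":-8,"wx":0,"wy":0,"wz":0},{"gripper":0,"tx":21,"ty":-125,"tz":-6,"wx":0,"wy":0,"wz":0},{"gripper":0,"tx":21,"ty":-125,"tz":-6,"wx":0,"wy":0,"wz":0}]'

```text
time_s: 44.15
eef_pos: [0.4796, -0.0869, 0.27]
tool_rot: [2.523, 1.87, 0.0]
force: [-0.0, -0.6, 0.0]
grip_width: 0.0004
```

Emit:
step_arm --targets '[{"gripper":0,"tx":0,"ty":0,"tz":1,"wx":0,"wy":0,"wz":0},{"gripper":0,"tx":0,"ty":0,"tz":2,"wx":0,"wy":0,"wz":0},{"gripper":0,"tx":0,"ty":0,"tz":3,"wx":0,"wy":0,"wz":0},{"gripper":0,"tx":0,"ty":0,"tz":3.8,"wx":0,"wy":0,"wz":0},{"gripper":0,"tx":0,"ty":0,"tz":4.4,"wx":0,"wy":0,"wz":0},{"gripper":0,"tx":0,"ty":0,"tz":4.8,"wx":0,"wy":0,"wz":0},{"gripper":0,"tx":0,"ty":0,"tz":4.8,"wx":0,"wy":0,"wz":0}]'

```text
time_s: 44.85
eef_pos: [0.4787, -0.0864, 0.2676]
tool_rot: [2.522, 1.87, 0.001]
force: [-2.4, 0.4, 16.2]
grip_width: 0.0005
```

Emit:
step_arm --targets '[{"gripper":0,"tx":0,"ty":0,"tz":0,"wx":0,"wy":0,"wz":0}]'

```text
time_s: 44.95
eef_pos: [0.4787, -0.0864, 0.2676]
tool_rot: [2.522, 1.87, 0.001]
force: [-2.7, 0.3, 15.1]
grip_width: 0.0007
```

Emit:
step_arm --targets '[{"gripper":0,"tx":0,"ty":0,"tz":0.1,"wx":0,"wy":0,"wz":0},{"gripper":0,"tx":0,"ty":0,"tz":0.1,"wx":0,"wy":0,"wz":0}]'

```text
time_s: 45.15
eef_pos: [0.4787, -0.0864, 0.2676]
tool_rot: [2.522, 1.87, 0.001]
force: [-1.7, 0.3, 16.5]
grip_width: 0.0004
```

Emit:
step_arm --targets '[{"gripper":0,"tx":0,"ty":0,"tz":0.2,"wx":0,"wy":0,"wz":0},{"gripper":0,"tx":0,"ty":0,"tz":0.2,"wx":0,"wy":0,"wz":0}]'

```text
time_s: 45.35
eef_pos: [0.4787, -0.0864, 0.2675]
tool_rot: [2.522, 1.87, 0.001]
force: [-2.8, 1.2, 17.3]
grip_width: 0.0005
```

Emit:
step_arm --targets '[{"gripper":0,"tx":0,"ty":0,"tz":0,"wx":0,"wy":0,"wz":0}]'

```text
time_s: 45.45
eef_pos: [0.4787, -0.0864, 0.2675]
tool_rot: [2.522, 1.87, 0.001]
force: [-3.0, 0.5, 17.7]
grip_width: 0.0006
```

Emit:
step_arm --targets '[{"gripper":0,"tx":0,"ty":0,"tz":-8,"wx":0,"wy":0,"wz":0},{"gripper":0,"tx":0,"ty":0,"tz":-30,"wx":0,"wy":0,"wz":0},{"gripper":0,"tx":0,"ty":0,"tz":-70,"wx":0,"wy":0,"wz":0},{"gripper":0,"tx":30,"ty":-10,"tz":-110,"wx":0,"wy":0,"wz":0},{"gripper":0,"tx":70,"ty":-20,"tz":-130,"wx":0,"wy":0,"wz":0},{"gripper":0,"tx":110,"ty":-30,"tz":-135,"wx":0,"wy":0,"wz":0},{"gripper":0,"tx":140,"ty":-40,"tz":-135,"wx":0,"wy":0,"wz":0},{"gripper":0,"tx":160,"ty":-45,"tz":-135,"wx":0,"wy":0,"wz":0},{"gripper":0,"tx":160,"ty":-45,"tz":-135,"wx":0,"wy":0,"wz":0},{"gripper":0,"tx":160,"ty":-45,"tz":-135,"wx":0,"wy":0,"wz":0}]'

```text
time_s: 46.45
eef_pos: [0.4819, 0.08, 0.4004]
tool_rot: [2.522, 1.873, -0.001]
force: [0.3, -0.2, -0.7]
grip_width: 0.0007
```

```bash
python3 - <<'E'
from h import *
s=env.sense();print(s['time_s'],s['eef_pos'].round(4),s['force'].round(2))
a,Ks,Ms=grab("side");b,Kt,Mt=grab("top")
np.savez("fin.npz",a=a,b=b)
def discs(im,tip):
    hsv=cv2.cvtColor(im,cv2.COLOR_BGR2HSV); m=cv2.inRange(hsv,(5,150,120),(18,255,255))
    N,l,st,c=cv2.connectedComponentsWithStats(m); return [(st[i].tolist(),c[i].round(1).tolist()) for i in range(1,N) if st[i][4]>40]
print(discs(a,0));print(discs(b,0))
cv2.imwrite("pics/fin_side.png",cv2.resize(a[150:270,140:290],None,fx=5,fy=5,interpolation=cv2.INTER_CUBIC))
cv2.imwrite("pics/fin_top.png",cv2.resize(b[220:320,190:320],None,fx=6,fy=6,interpolation=cv2.INTER_CUBIC))
E
```

```text
46.45 [0.4819 0.08   0.4004] [ 0.34 -0.24 -0.72]
[([206, 186, 13, 18, 199], [212.1, 194.7]), ([236, 199, 13, 20, 221], [242.0, 209.0]), ([170, 200, 14, 20, 215], [176.7, 209.7]), ([200, 215, 14, 21, 228], [206.4, 225.8])]
[([277, 96, 12, 16, 115], [282.6, 104.6]), ([237, 99, 12, 16, 115], [242.3, 107.2]), ([280, 136, 12, 15, 102], [285.6, 143.9]), ([239, 139, 12, 15, 98], [244.6, 146.8]), ([247, 232, 11, 10, 48], [252.4, 237.6]), ([208, 243, 11, 12, 65], [213.0, 248.6]), ([219, 283, 12, 11, 59], [225.2, 288.0])]
```

View pics/fin_side.png

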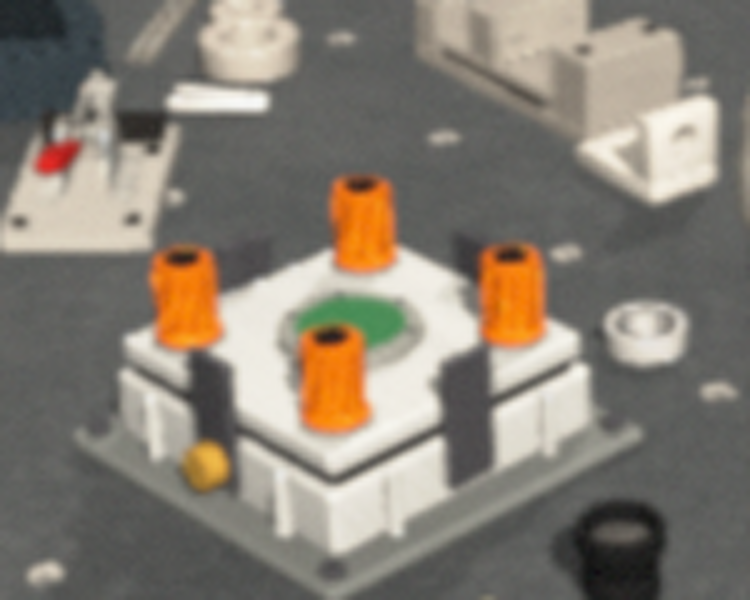

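View pics/fin_top.png

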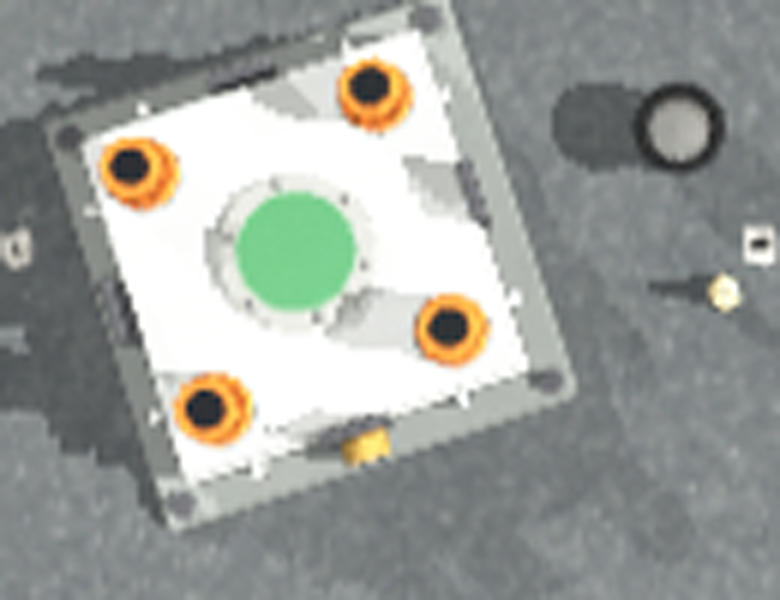

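The final views show all four caps seated on a level cover. In the side crop the tops are at (183,257), (361,185), (511,252) and (333,335). The loupe and fitting have not moved. I check heights and hand in.

```bash
python3 - <<'E'
from h import *
t=np.load("top0.npz"); s=np.load("side0.npz")
f=lambda p,o,k:((p[0]+.5)/k-.5+o[0],(p[1]+.5)/k-.5+o[1])
tp={2:(128,167),1:(369,87),0:(449,328),3:(206,408)}
sp={3:(183,257),2:(361,185),1:(511,252),0:(333,335)}
for i in range(4):
    x,r=tri([ray(t["K"],t["M"],f(tp[i],(190,220),6)),ray(s["K"],s["M"],f(sp[i],(140,150),5))]); print(i,x.round(4),round(r[0],4))
print(env.sense()["force"].round(2)); print(env.sign_off())
E
```

```text
0 [ 0.507  -0.1714  0.0873] 0.0004
1 [ 0.5921 -0.1428  0.0879] 0.0003
2 [ 0.564  -0.057   0.0863] 0.0002
3 [ 0.4789 -0.086   0.0872] 0.0001
[ 0.12  0.35 -0.07]
the job is handed in; nothing more can be done
None
```

The cover is fastened and the job is handed in at about 46.5 s of the 67 s allowed.

- **First round:** I pushed cap_0, then cap_2, then cap_1 and cap_3 to about 93 mm top height, which takes the cover about 7 mm down.
- **Second round:** I pressed them in the same order until each went solid, then re-pressed each once as a check. Each of the four ended at 16.5–17.7 N. The highest reading at the end of any move was 17.7 N, against the 22 N limit.

**Last checks:**
- While pressed, all four caps stopped within about 0.2 mm of each other (TCP height 0.2675–0.2677 m).
- The two camera views put the cap tops at 86–88 mm, which fits a level cover within about 1–2 mm of measuring error.
- The loupe, fitting and bearing look unmoved, and the arm is clear of everything.

**Not fully in agreement:**
- On the check round, caps 0, 1 and 2 met force about 0.5 mm higher than where they had stopped. I took this as washer spring-back or arm flex. They went back to the same solid height when pressed to about 17 N.
- The wrist also showed 3–5 N of sideways force from friction while pressing.

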